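# Check-weigh the short bottle from behind the front row of the sample rack

### The job

The short brown bottle in the back row of the grey sample rack is due for a check weighing, but the three tall packs of the front row stand in the way. First clear all three tall packs out of the rack and stand them in the empty side tray, then fetch the short bottle and stand it in the middle of the balance pan, and finally put each tall pack back upright in the very pocket it came from. Knock nothing over, and leave the other two packs of the back row where they stand.

Things in the scene. Friction and masses are not known exactly. Their poses are not given: they have to be found in the camera images.
- tall_bottle: tall round brown glass bottle with white screw cap, 125 high; body 46 diameter up to 90, neck, then cap 36 diameter from 101 to 125; about 130 g; front row of the rack; origin at the centre of its underside, z up
- square_bottle: square-bodied white plastic bottle with round white screw cap, 120 high; body 44 x 44 (sides along its x and y) up to 90, then cap 36 diameter from 98 to 120; about 110 g; front row of the rack; origin at the centre of its underside, z up
- carton: tall white folding carton with lilac bands, closed and full, 44 x 44 (sides along its x and y) x 130 high; about 100 g; front row of the rack; origin at the centre of its underside, z up
- short_bottle: short round brown glass bottle with white screw cap, the one to weigh, 62 high; body 36 diameter up to 40, then cap 29 diameter from 45 to 62; about 60 g; in the back row of the rack; origin at the centre of its underside, z up
- low_jar: low white jar, 41 diameter, 43 high; stays in the back row of the rack, not to be moved; origin at the centre of its underside, z up
- vial: clear glass vial with aluminium cap, 30 diameter, 55 high; stays in the back row of the rack, not to be moved; origin at the centre of its underside, z up
- rack: fixed grey sample rack, 119 (x) x 219 (y); floor 4 thick, walls 3 thick, tops 14 above the table. 3 front pockets 62 x 69 at x = -25.5, y = -72, 0, 72, nearest the robot; 3 back pockets 48 x 69 at x = 32.5, same y. One upright pack in each, its axes within 5 degrees of the rack's; which pack is in which pocket of its row varies. Origin: centre of its underside
- side_tray: fixed shallow stainless tray, empty at the start, 266 along its x, 116 along its y, walls 16 high and 3 thick, floor 3 thick; roomy enough for the three tall packs in a line along its x, about 75 apart; to the left or right of the rack. Origin at the centre of its underside
- balance: fixed white laboratory balance with a round flat steel pan 120 diameter whose top is 72 above the table; housing reaches from x = -175 to 95 and y = -100 to 100, up to 54 high; on the other side of the rack from the tray. Origin on the table directly below the pan's centre

How it is judged:
By the outcome, as a careful person would: the job done as asked, in the order asked, and still so for the second after the job is handed in, with the robot touching nothing.
It also fails if it takes over 144 s, if anything falls off the work surface, if the arm or the gripper's body presses on something with over 40 N, if the wrist force passes 120 N, or if a joint passes its speed limit or range.

### The arm

A 6-joint arm with a two-finger parallel gripper is mounted at the origin on the work surface. World frame = base frame: x ahead of the robot, y to its left, z up, the work surface at z = 0. Lengths are in mm, angles in degrees, forces in N, time in s.
With the tool pointing down it reaches from about 300 to 850 mm from the base axis. Payload 4.2 kg.
Tool frame: the origin (TCP) lies between the finger pads; the fingertips stand 14 mm ahead of it and the grasp point (between the pads) lies 5 mm behind it; z points along the fingers, y is the line along which they close (so a half turn about z gives the same grasp; the last joint's range is limited). The gripper opens to 91 mm and grips with 3 to 60 N. Pads are 32 mm wide; open, the fingers measure 118 mm over their backs; the gripper's body (76 mm by 178 mm) begins 60 mm behind the grasp point.
Start: joints at [71.677, 18.312, 89.639, -0, 72.044, -1.146], TCP at [169.816, 549.367, 227.976] pointing down, gripper open.
Joint ranges: [-177.97, 177.97], [-48.28, 115.42], [12.27, 149.76], [-77.06, 257.06], [2.81, 150.46], [-146.56, 146.56]. Speed limits (degrees/s): [147.25, 147.25, 180, 180, 180, 180].

### API

Orientations are given as [roll, pitch, yaw] about the fixed x, y, z axes, in that order (R = Rz(yaw) Ry(pitch) Rx(roll)).
In Python, from workcell import * gives the robot as it stands. The module is installed in compiled form; this text tells all that it offers.
- The arm moves only by the tool send_rows, never from a script. Its argument "deltas" is a list of rows, each a list of 2 entries, a list of its own where there are three numbers: the shift along the tool's x, y, z normalised to -1 to 1, where 1 is 0.5 m, then the turn, a rotation vector about the tool's x, y, z normalised to -1 to 1, where 1 is 0.5 rad. A call has 1 to 10 rows; each row shifts and turns the commanded pose from where the row before left it, along the tool's axes as they then stand; what a row does not reach is not made up. A row lasts 1/10 s, in which the tool goes at most 50 mm and 8.59 degrees, less where a joint would pass 70% of its speed; a pose out of reach is approached as far as the arm can. A call with a number of a shift or a turn outside -1 to 1 is refused whole. A call with a gripper value outside its range is refused whole. "grip" is the closure, from 0 (fully open) to 1 (shut), set as the call begins (left out, the last holds). The fingers move at their own pace and stop on an object; "grip_force" is the grip in N (left out, the last holds). Time passes only in rows, so rows that do not move let the fingers close. It gives the time, the measured TCP pose, the force, the opening and the grip force at its end, in the units of the state.
- state(): the state, without advancing time (a new reading comes with each control period).
- grab_frame(name): name is "side" or "top" or "wrist"; returns the picture (480x640x3 uint8, red, green, blue); there is no depth.
- calibration(name): a dict with "mtx" (3x3 intrinsics, pixels), "R" (3x3) and "t" (3): a world point X has camera coordinates R X + t. Camera axes: x right, y down, z forward; pixel columns grow to the right and rows downward; lengths in mm; the calibration is good to about 2 mm. The wrist camera is an equidistant fisheye: a pixel r from the principal point sees the ray r / f radians off the axis. A picture is of the moment at which its call begins: read the wrist's pose just before it. calibration takes no time and is no camera call; for the wrist camera it gives the pose at the moment of the call.
- job_done(): hands the job in; it is judged then, once.
Trained networks look in the newest picture that a camera, given by its name, has taken for a name from the list of things; names that differ only in an ending like _2 or _b are one class to them, and where a whole thing is asked for, a point or a joint stands for the part that bears it (a point fixed in the world has none). Each returns a list of dicts, best first, with "p" (0 to 1); they miss things now and then, are a little off and sometimes report something else, mostly with a low value. They report only what shows in the picture. A call takes as long as a camera call.
- trace(camera, label): "pixels" (480x640 bool, what is visible of it) and "bbox" ([left, top, width, height] in pixels, round what is visible of it).
The state is a dict: "time_s": time; "qpos": joint angles; "qvel": joint speeds; "effort": joint torques, N m; "ee_pos": TCP position; "ee_rot": TCP orientation; "force": force on the tool from outside, world axes, zero at the start; "torque": the same for the moment, N m; "gripper_width": finger opening in mm; "gripper_force": force on a finger pad.
Only numpy, scipy, OpenCV 4.12 (cv2) and the standard library are available. Lean on these libraries where they do the work, as an engineer would, in place of code of your own. Each camera call takes 0.05 s, during which the arm holds its last target. There are 200 camera calls.

## Working session

There is one attempt and no reset: what is moved stays moved. The work goes in short steps, Python scripts to look and compute and a tool call to move; the robot and the scene stay as the last step left them, time stands still between calls to the robot, and variables do not carry over. Pictures are saved under pics/ and viewed, at most 14 in all, crops included, and the job is handed in when it is done.

Besides the shell and the picture viewer there is one more tool, called after "Emit:" in YAML: its name, and indented under it one key for each argument. send_rows: Moves the arm, as the interface text tells. Scaled input: -1 to 1 covers 0.5 m each way for a shift and 0.5 rad each way for a turn. Its arguments: {"type":"object","properties":{"deltas":{"type":"array","items":{"type":"array"}},"grip":{"type":"number"},"grip_force":{"type":"number"}},"required":["deltas"]}

```bash
mkdir -p pics
python3 - <<'E'
from workcell import *
import cv2
print(state())
for n in ("side","top"):
    im=grab_frame(n); cv2.imwrite(f"pics/{n}0.png",im[:,:,::-1])
    c=calibration(n); print(n,c)
    for l in ("rack","side_tray","balance","tall_bottle","square_bottle","carton","short_bottle","low_jar","vial"):
        for d in trace(n,l)[:2]:
            ys,xs=d["pixels"].nonzero()
            print(l,round(d["p"],2),d["bbox"],xs.mean().round(1),ys.mean().round(1),len(xs))
E
```

```text
{'time_s': 0.0, 'qpos': array([ 7.16769294e+01,  1.83506505e+01,  8.97067866e+01, -9.05631135e-04,
        7.20436129e+01, -1.14537673e+00]), 'qvel': array([-0.02992293, -0.01917684,  0.03038869,  0.11983266,  0.1361209 ,
       -0.08914734]), 'effort': array([-4.22339299e-04, -4.12471390e+01, -2.31973439e+01,  7.26166950e-02,
        4.57319291e-02, -1.59262668e-04]), 'ee_pos': array([169.66449701, 548.89112224, 227.1276136 ]), 'ee_rot': array([-1.79898953e+02, -1.15905897e-03,  1.62822585e+02]), 'force': array([0.25129663, 0.31248488, 0.71704008]), 'torque': array([ 0.00017108, -0.02007012, -0.03279354]), 'gripper_force': 0.0, 'gripper_width': 91.3348629489166}
side {'mtx': array([[617.52786148,   0.        , 320.1626401 ],
       [  0.        , 617.52786148, 241.34954285],
       [  0.        ,   0.        ,   1.        ]]), 'R': array([[-6.96330176e-01,  7.17721231e-01,  7.21641066e-04],
       [ 4.55695839e-01,  4.42890573e-01, -7.72132918e-01],
       [-5.54495796e-01, -5.37330602e-01, -6.35460649e-01]]), 't': array([ 393.25310814, -253.20554355, 1389.23298115])}
rack 0.64 [244
[... 653 characters left out ...]
64,  0.0039756 ],
       [-0.96942648,  0.09134422, -0.22774666],
       [ 0.22635743, -0.02542952, -0.97371231]]), 't': array([  46.81414277,  582.40832982, 1069.51468721])}
rack 0.67 [333.2, 216.3, 22.0, 19.6] 344.0 224.7 339
rack 0.66 [258.1, 216.8, 107.6, 69.2] 310.1 249.9 2743
side_tray 0.59 [441.1, 215.4, 64.3, 126.8] 472.8 278.2 7633
balance 0.89 [94.4, 241.2, 109.7, 137.7] 149.8 309.9 13618
tall_bottle 0.7 [301.9, 238.7, 25.3, 29.2] 313.5 252.9 606
square_bottle 0.7 [336.6, 233.3, 27.8, 31.0] 349.9 247.7 684
square_bottle 0.62 [269.9, 225.8, 13.5, 13.9] 274.4 233.0 187
short_bottle 0.53 [265.9, 224.7, 19.1, 15.8] 273.5 233.2 222
low_jar 0.87 [335.4, 215.5, 20.7, 18.1] 344.0 224.4 301
```

View pics/top0.png

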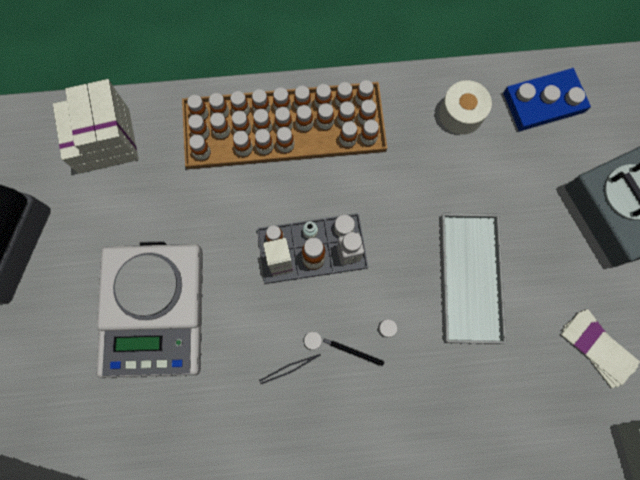

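View pics/side0.png

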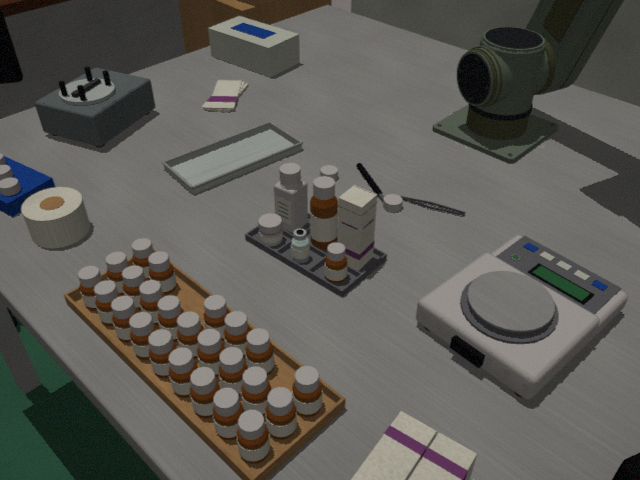

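```bash
cat > h.py <<'E'
import numpy as np, cv2
from workcell import *
from scipy.spatial.transform import Rotation as Ro
def cam(n): 
    c=calibration(n); return c["mtx"],c["R"],c["t"]
def back(c,px,z):
    K,R,t=c; d=R.T@np.linalg.solve(K,[px[0],px[1],1.]); C=-R.T@t
    return C+d*(z-C[2])/d[2]
def proj(c,X):
    K,R,t=c; p=(np.atleast_2d(X)@R.T+t)@K.T; return p[:,:2]/p[:,2:]
E
python3 - <<'E'
from h import *
a=cv2.imread("pics/top0.png")[205:295,245:380]; b=cv2.imread("pics/side0.png")[155:300,235:395]
cv2.imwrite("pics/tz.png",cv2.resize(a,None,fx=5.9,fy=5.9,interpolation=cv2.INTER_CUBIC))
cv2.imwrite("pics/sz.png",cv2.resize(b,None,fx=4,fy=4,interpolation=cv2.INTER_CUBIC))
c=cam("top");print("cam",-c[1].T@c[2])
for n,p,z in [("rFL",(265,283),14),("rFR",(367,269),14),("rBL",(257,228),14),("rBR",(359,214),14),("tray",(443,216),16),("",(496,216),16),("",(503,343),16),("",(444,342),16),("pan",(147.5,285.5),72),("carton",(276,246),134),("tall",(313.5,246),129),("sq",(351,241),124),("short",(273.5,232),66)]:
    print(n,back(c,p,z).round(1))
w=calibration("wrist");print(w)
E
```

```text
cam [ 326.94437556   20.60083547 1173.85504797]
rFL [515.6 106.8  14. ]
rFR [ 524.9 -106.7   14. ]
rBL [634.3 114.9  14. ]
rBR [ 644.6 -103.4   14. ]
tray [ 623.  -280.5   16. ]
 [ 612.4 -392.7   16. ]
 [ 348.1 -362.6   16. ]
 [ 361.3 -244.2   16. ]
pan [522.9 332.2  72. ]
carton [564.2  72.1 134. ]
tall [558.7   1.7 129. ]
sq [562.8 -70.5 124. ]
short [609.   78.2  66. ]
{'mtx': array([[371.64829954,   0.        , 316.79419425],
       [  0.        , 371.64829954, 237.81865128],
       [  0.        ,   0.        ,   1.        ]]), 'R': array([[ 0.29586002,  0.95523064, -0.00112593],
       [ 0.92619493, -0.28657809,  0.24502235],
       [ 0.23373019, -0.07353515, -0.96951678]]), 't': array([-575.08175514,  -27.57588257,  391.23298728])}
```

View pics/tz.png

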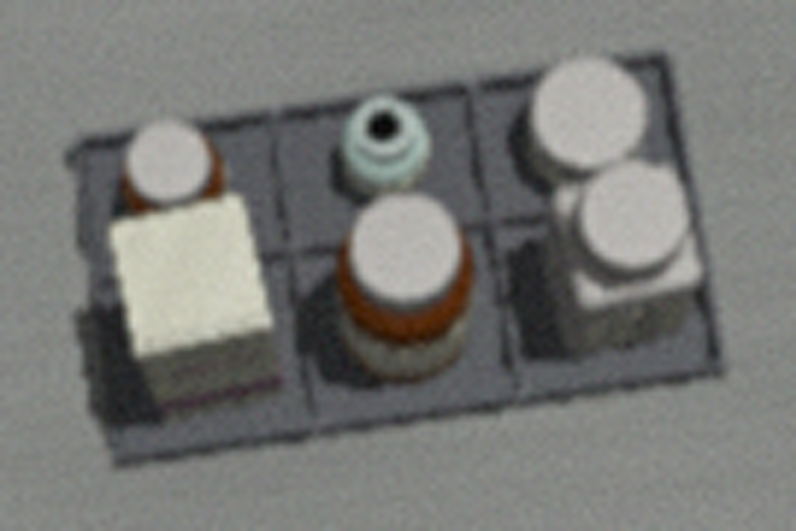

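View pics/sz.png

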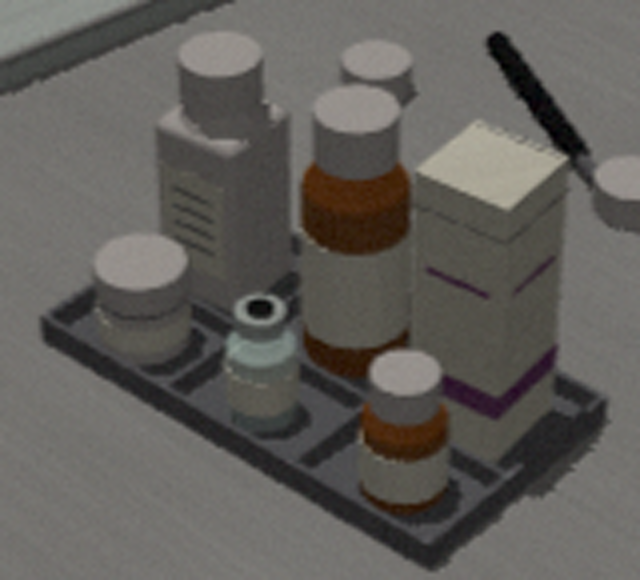

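Run:
```python
from h import *
ct,cs=cam("top"),cam("side")
T=lambda p:np.array(p)/5.9+[245,205]
S=lambda p:np.array(p)/4+[235,155]
for n,p,q,z in [("carton",np.mean([(112,227),(240,198),(271,327),(138,352)],0),np.mean([(485,122),(567,158),(503,213),(413,173)],0),134),("tall",(407,245),(357,109),129),("sq",(633,213),(221,56),124),("short",(169,160),(405,372),66),("jar",(588,112),(141,262),47),("vial",(383,127),(260,309),59)]:
    print(n,back(ct,T(p),z).round(1),back(cs,S(q),z).round(1))
r=np.array([back(ct,T(p),14)[:2] for p in [(76,142),(664,53),(722,374),(117,464)]])
m=np.array([[59.5,109.5],[59.5,-109.5],[-59.5,-109.5],[-59.5,109.5]])
def fit(m,r):
    mc,rc=m.mean(0),r.mean(0);H=(m-mc).T@(r-rc);a=np.arctan2(H[0,1]-H[1,0],H[0,0]+H[1,1])
    R=np.array([[np.cos(a),-np.sin(a)],[np.sin(a),np.cos(a)]]);t=rc-R@mc
    return t,np.degrees(a),(r-(m@R.T+t)).round(1),R
t,a,e,R=fit(m,r);print("rack",t,a,e.tolist())
for y in(72,0,-72):print("pockets",(R@[-25.5,y]+t).round(1),(R@[32.5,y]+t).round(1))
r=np.array([back(ct,p,16)[:2] for p in [(442,216),(497,216),(503.5,343),(443.5,342.5)]])
m=np.array([[133,58],[133,-58],[-133,-58],[-133,58]])
t,a,e,R=fit(m,r);print("tray",t,a,e.tolist())
# carton / square yaw
q=np.array([back(ct,T(p),134)[:2] for p in [(112,227),(240,198),(271,327),(138,352)]])
print(fit(np.array([[22,22],[22,-22],[-22,-22],[-22,22]]),q)[:3])
q=np.array([back(ct,T(p),134)[:2] for p in [(112,227),(240,198),(271,327),(138,352)]])
# pan side check + wrist look-at
print("pan side",back(cs,(509,303),72))
```

```text
carton [552.9  70.6 134. ] [558.2  75.  134. ]
tall [557.6   0.9 129. ] [560.6   5.  129. ]
sq [562.4 -72.9 124. ] [566.4 -68.2 124. ]
short [608.8  77.9  66. ] [611.9  80.7  66. ]
jar [617.1 -68.   47. ] [620.2 -64.5  47. ]
vial [615.3   3.9  59. ] [617.7   5.5  59. ]
rack [579.26704125   3.13902594] 3.322697919749462 [[-0.6, -2.6], [-0.1, 2.4], [-0.1, 2.0], [0.7, -1.8]]
pockets [549.6  73.5] [607.5  76.9]
pockets [553.8   1.7] [611.7   5. ]
pockets [558.  -70.2] [615.9 -66.9]
tray [ 485.95531969 -319.9499065 ] -6.9492217859563805 [[-1.8, 0.1], [1.2, -1.3], [1.1, -2.1], [-0.5, 3.3]]
(array([552.99829849,  70.58733556]), np.float64(7.213248083206219), array([[-0.9, -1. ],
       [-0.7,  1.2],
       [ 0.1,  0.4],
       [ 1.5, -0.7]]))
pan side [536.23365624 340.11802435  72.        ]
```

```bash
cat >> h.py <<'E'
def plan(wps, step=45, cur=None, quiet=False):
    """wps: list of (x,y,z,yaw[,step]); prints rows (tool frame, units of 0.5 m / 0.5 rad) starting at the measured pose"""
    s=state(); p=s["ee_pos"].copy(); R=Ro.from_euler("xyz",s["ee_rot"],degrees=True)
    for w in wps:
        g=np.array(w[:3],float); G=Ro.from_euler("xyz",[180,0,w[3]],degrees=True); st=w[4] if len(w)>4 else step
        d=np.linalg.norm(g-p); ang=np.degrees((R.inv()*G).magnitude())
        n=int(np.ceil(max(d/st,ang/7.5,1))); prof=np.ones(n+(2 if d>60 else 0))
        if len(prof)>3: prof[[0,-1]]=.4; prof[[1,-2]]=.8
        if prof.max()/prof.sum()*d>49: prof=np.append(prof[:1],np.r_[prof[1],prof[1:]])
        f=np.cumsum(prof)/prof.sum(); p0,R0=p,R; rv=(R0.inv()*G).as_rotvec(); rows=[]
        for a in f:
            t=p0+a*(g-p0); Rt=R0*Ro.from_rotvec(a*rv)
            sh=np.round(R.inv().apply(t-p)/500,4); tu=np.round((R.inv()*Rt).as_rotvec()/.5,3)
            rows.append([sh.tolist(),tu.tolist()]); p=p+R.apply(sh*500); R=R*Ro.from_rotvec(tu*.5)
        print(w,len(rows)); print(str(rows).replace(" ",""))
E
python3 -c "
from h import *
plan([(575,-80,300,93.3)])"
```

```text
(575, -80, 300, 93.3) 19
[[[-0.0263,-0.0221,-0.0033],[0.0,-0.0,0.056]],[[-0.0539,-0.0428,-0.0066],[0.0,-0.0,0.111]],[[-0.0703,-0.0497,-0.0083],[0.0,-0.0,0.14]],[[-0.0735,-0.0447,-0.0083],[0.0,-0.0,0.139]],[[-0.0765,-0.0394,-0.0083],[0.0,-0.0,0.14]],[[-0.0791,-0.034,-0.0083],[0.0,-0.0,0.139]],[[-0.0812,-0.0284,-0.0082],[0.0,-0.0,0.14]],[[-0.083,-0.0226,-0.0083],[0.0,-0.0,0.139]],[[-0.0843,-0.0169,-0.0083],[0.0,-0.0,0.14]],[[-0.0854,-0.0109,-0.0083],[0.0,-0.0,0.139]],[[-0.0859,-0.0049,-0.0083],[0.0,-0.0,0.14]],[[-0.086,0.001,-0.0082],[0.0,-0.0,0.139]],[[-0.0857,0.0071,-0.0083],[0.0,-0.0,0.14]],[[-0.0851,0.013,-0.0083],[0.0,-0.0,0.139]],[[-0.0839,0.0189,-0.0083],[0.0,-0.0,0.14]],[[-0.0824,0.0247,-0.0083],[0.0,-0.0,0.139]],[[-0.0805,0.0304,-0.0083],[0.0,-0.0,0.14]],[[-0.0625,0.0288,-0.0066],[0.0,-0.0,0.111]],[[-0.0305,0.0161,-0.0033],[0.0,-0.0,0.056]]]
```

Emit:
send_rows:
  deltas:
    - [[-0.026,-0.022,-0.003],[0,0,0.056]]
    - [[-0.054,-0.043,-0.007],[0,0,0.111]]
    - [[-0.07,-0.05,-0.008],[0,0,0.14]]
    - [[-0.073,-0.045,-0.008],[0,0,0.14]]
    - [[-0.076,-0.039,-0.008],[0,0,0.14]]
    - [[-0.079,-0.034,-0.008],[0,0,0.14]]
    - [[-0.081,-0.028,-0.008],[0,0,0.14]]
    - [[-0.083,-0.023,-0.008],[0,0,0.14]]
    - [[-0.084,-0.017,-0.008],[0,0,0.14]]
    - [[-0.085,-0.011,-0.008],[0,0,0.14]]

```text
time_s: 2.0
ee_pos: [382.9, 214.2, 265.4]
ee_rot: [180.0, 0.0, 125.7]
force: [1.0, 0.1, 0.5]
gripper_width: 91.4
gripper_force: 0.0
```

Emit:
send_rows:
  deltas:
    - [[-0.086,-0.005,-0.008],[0,0,0.14]]
    - [[-0.086,0.001,-0.008],[0,0,0.14]]
    - [[-0.086,0.007,-0.008],[0,0,0.14]]
    - [[-0.085,0.013,-0.008],[0,0,0.14]]
    - [[-0.084,0.019,-0.008],[0,0,0.14]]
    - [[-0.082,0.025,-0.008],[0,0,0.14]]
    - [[-0.08,0.03,-0.008],[0,0,0.14]]
    - [[-0.062,0.029,-0.007],[0,0,0.111]]
    - [[-0.03,0.016,-0.003],[0,0,0.056]]
    - [[0,0,0],[0,0,0]]

```text
time_s: 3.0
ee_pos: [572.8, -81.5, 297.6]
ee_rot: [-180.0, 0.0, 92.9]
force: [0.6, 1.1, -0.4]
gripper_width: 91.3
gripper_force: 0.0
```

```bash
cat >> h.py <<'E'
def fproj(c,X):
    K,R,t=c; v=np.atleast_2d(X)@R.T+t; r=np.hypot(v[:,0],v[:,1]); th=np.arctan2(r,v[:,2])
    return v[:,:2]/np.maximum(r,1e-9)[:,None]*(th*K[0,0])[:,None]+K[:2,2]
def fback(c,px,z):
    K,R,t=c; u=np.array(px)-K[:2,2]; r=np.hypot(*u); th=r/K[0,0]
    d=R.T@np.r_[u/max(r,1e-9)*np.sin(th),np.cos(th)]; C=-R.T@t
    return (C+d*(z-C[2])/d[2])
E
python3 - <<'E'
from h import *
print(state()["ee_pos"],state()["ee_rot"])
c=cam("wrist"); im=grab_frame("wrist"); cv2.imwrite("pics/w0.png",im[:,:,::-1])
np.savez("w0.npz",K=c[0],R=c[1],t=c[2])
for l in ("tall_bottle","square_bottle","carton","short_bottle","vial","low_jar"):
    for d in trace("wrist",l)[:1]: print(l,round(d["p"],2),d["bbox"])
E
```

```text
[572.81502861 -81.45067693 297.62096545] [-1.79973856e+02  3.59726823e-03  9.29077959e+01]
tall_bottle 0.75 [282.7, 106.7, 46.7, 47.9]
square_bottle 0.92 [282.6, 178.1, 49.5, 53.8]
carton 0.85 [277.0, 23.7, 57.3, 69.2]
short_bottle 0.55 [340.3, 48.0, 31.9, 37.2]
vial 0.79 [344.2, 116.3, 29.4, 28.8]
low_jar 0.74 [340.2, 176.9, 36.9, 38.8]
```

View pics/w0.png

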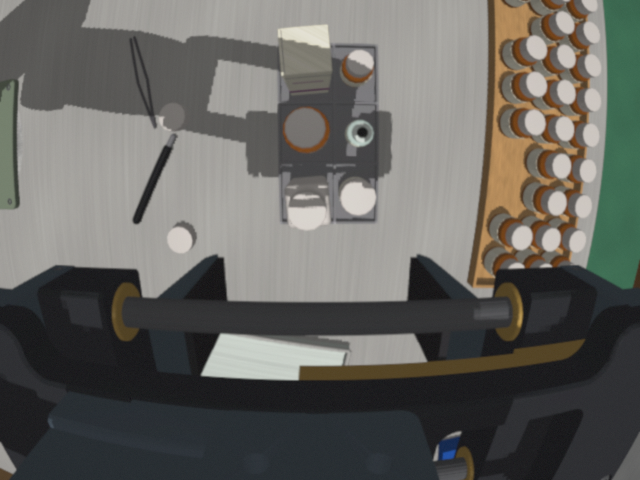

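```bash
cat >> h.py <<'E'
from scipy.optimize import minimize
a_=np.linspace(0,2*np.pi,48,endpoint=False)
def ring(r,z): return np.c_[r*np.cos(a_),r*np.sin(a_),0*a_+z]
def sq(z): return np.array([[x,y,z] for x in(-22,22) for y in(-22,22)],float)
M={"tall_bottle":[np.r_[ring(23,0),ring(23,90)],np.r_[ring(18,101),ring(18,125)],np.r_[ring(18,101),ring(23,90)]],
"square_bottle":[np.r_[sq(0),sq(90)],np.r_[ring(18,90),ring(18,120)]],"carton":[np.r_[sq(0),sq(130)]],
"short_bottle":[np.r_[ring(18,0),ring(18,40)],np.r_[ring(14.5,40),ring(14.5,62)]],
"low_jar":[np.r_[ring(20.5,0),ring(20.5,43)]],"vial":[np.r_[ring(15,0),ring(15,40)],np.r_[ring(10,40),ring(10,55)]]}
def sil(l,P,pj,x,y,z,yaw,S=8):
    Rz=Ro.from_euler("z",yaw,degrees=True); m=np.zeros((480*2,640*2),np.uint8)
    for part in M[l]:
        u=pj(P,Rz.apply(part)+[x,y,z]); h=cv2.convexHull(u.astype(np.float32))[:,0]
        cv2.fillConvexPoly(m,np.round((h*2+.5)*16).astype(np.int32),1,shift=4)
    return m>0
def fitobj(l,P,pj,mask,x,y,z,yaw):
    mk=cv2.resize(mask.astype(np.uint8),None,fx=2,fy=2,interpolation=cv2.INTER_NEAREST)>0
    def f(v):
        s=sil(l,P,pj,v[0],v[1],z,v[2]); return 1-(s&mk).sum()/(s|mk).sum()
    r=minimize(f,[x,y,yaw],method="Nelder-Mead",options=dict(initial_simplex=[[x,y,yaw],[x+6,y,yaw],[x,y+6,yaw],[x-3,y-3,yaw+6]],xatol=.05,fatol=1e-4))
    return r.x,1-r.fun
E
python3 - <<'E'
from h import *
d=np.load("w0.npz"); c=(d["K"],d["R"],d["t"])
for l,x,y in [("carton",555,73),("tall_bottle",559,3),("square_bottle",564,-70),("short_bottle",610,79),("vial",616,5),("low_jar",618,-66)]:
    r=trace("wrist",l)[0]; print(l,fitobj(l,c,fproj,r["pixels"],x,y,4,4.))
im=cv2.imread("pics/w0.png")[15:235,260:400]
cv2.imwrite("pics/w0z.png",cv2.resize(im,None,fx=2.7,fy=2.7,interpolation=cv2.INTER_CUBIC))
E
```

```text
carton (array([554.27485536,  72.25307495,   8.16753436]), np.float64(0.965919941241278))
tall_bottle (array([558.34444421,   2.16265362,   5.68681381]), np.float64(0.9740241891148983))
square_bottle (array([562.90541952, -71.99268978,   9.24620781]), np.float64(0.9387841112633021))
short_bottle (array([609.49652174,  78.82867103,   5.47076449]), np.float64(0.9500597371565114))
vial (array([615.52051828,   4.52242699,   6.79704181]), np.float64(0.9343260786559756))
low_jar (array([617.3919439 , -67.18224607,   5.75809653]), np.float64(0.9178082191780822))
```

View pics/w0z.png

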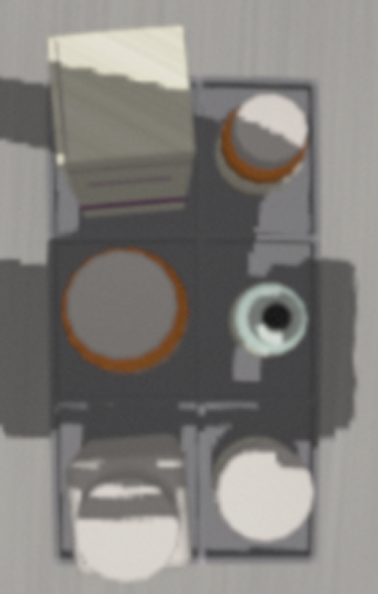

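Run:
```python
from h import *
d=np.load("w0.npz"); c=(d["K"],d["R"],d["t"])
for p in [(316,82),(313,555),(58,560)]: print(fback(c,np.array(p)/2.7+[260,15],14).round(1))
plan([(562.9,-72,170,97),(562.9,-72,77,97,30)])
```

```text
[634.2 114.8  14. ]
[645.7 -98.8  14. ]
[ 530.8 -107.1   14. ]
(562.9, -72, 170, 97) 5
[[[0.0018,-0.0022,0.0301],[0.0,-0.0,-0.016]],[[0.0037,-0.0044,0.0602],[0.0,-0.0,-0.032]],[[0.0047,-0.0054,0.0753],[0.0,-0.0,-0.04]],[[0.0039,-0.0042,0.0602],[0.0,-0.0,-0.032]],[[0.002,-0.0021,0.0302],[0.0,-0.0,-0.016]]]
(562.9, -72, 77, 97, 30) 6
[[[-0.0,-0.0,0.0169],[0.0,-0.0,0.0]],[[-0.0,-0.0,0.0338],[0.0,-0.0,0.0]],[[-0.0,-0.0,0.0423],[0.0,-0.0,0.0]],[[-0.0,-0.0,0.0422],[0.0,-0.0,0.0]],[[-0.0,-0.0,0.0338],[0.0,-0.0,0.0]],[[-0.0,-0.0,0.017],[0.0,-0.0,0.0]]]
```

Emit:
send_rows:
  deltas:
    - [[0.002,-0.002,0.03],[0,0,-0.016]]
    - [[0.004,-0.004,0.06],[0,0,-0.032]]
    - [[0.005,-0.005,0.075],[0,0,-0.04]]
    - [[0.004,-0.005,0.06],[0,0,-0.032]]
    - [[0.002,-0.002,0.03],[0,0,-0.016]]
    - [[0,0,0],[0,0,0]]
    - [[0,0,0],[0,0,0]]
  grip: 0.32
  grip_force: 20

```text
time_s: 4.35
ee_pos: [563.6, -71.9, 171.0]
ee_rot: [180.0, 0.0, 97.0]
force: [0.3, -0.3, 0.4]
gripper_width: 62.0
gripper_force: 0.0
```

Emit:
send_rows:
  deltas:
    - [[0,0,0.018],[0,0,0]]
    - [[0,0,0.034],[0,0,0]]
    - [[0,0,0.042],[0,0,0]]
    - [[0,0,0.042],[0,0,0]]
    - [[0,0,0.034],[0,0,0]]
    - [[0,0,0.018],[0,0,0]]
    - [[0,0,0],[0,0,0]]

```text
time_s: 5.05
ee_pos: [562.7, -71.7, 75.8]
ee_rot: [-179.9, -0.0, 97.0]
force: [0.3, -0.3, 0.0]
gripper_width: 61.9
gripper_force: 0.0
```

Emit:
send_rows:
  deltas:
    - [[0,0,0],[0,0,0]]
    - [[0,0,0],[0,0,0]]
    - [[0,0,0],[0,0,0]]
    - [[0,0,0],[0,0,0]]
    - [[0,0,0],[0,0,0]]
  grip: 1

```text
time_s: 5.55
ee_pos: [563.7, -71.8, 77.5]
ee_rot: [179.9, 0.0, 97.0]
force: [-1.2, 0.1, 5.3]
gripper_width: 43.7
gripper_force: 20.0
```

```bash
python3 -c "
from h import *
s=state();print(s['ee_pos'],s['gripper_width'],s['force'])
p=s['ee_pos']
plan([(p[0],p[1],140,97,30),(565.4,-329.6,140,97,40),(565.4,-329.6,76,97,25)])"
```

```text
[563.69661812 -71.84477187  77.45489432] 43.73532621198861 [-1.1999727   0.07988333  5.28554925]
(np.float64(563.6966181176031), np.float64(-71.84477187254859), 140, 97, 30) 5
[[[-0.0,0.0,-0.0147],[0.0,0.0,-0.0]],[[-0.0,0.0001,-0.0294],[0.001,0.0,-0.0]],[[-0.0,0.0,-0.0368],[0.002,0.001,-0.0]],[[-0.0,0.0001,-0.0295],[0.001,-0.0,-0.0]],[[-0.0,-0.0,-0.0147],[-0.0,-0.0,-0.0]]]
(565.4, -329.6, 140, 97, 40) 9
[[[-0.0277,-0.0032,-0.0],[-0.0,-0.0,-0.0]],[[-0.0553,-0.0064,-0.0],[-0.0,-0.0,-0.0]],[[-0.0693,-0.0081,-0.0],[-0.0,-0.0,-0.0]],[[-0.0692,-0.008,-0.0],[-0.0,-0.0,-0.0]],[[-0.0692,-0.008,-0.0],[-0.0,-0.0,-0.0]],[[-0.0692,-0.008,-0.0],[-0.0,-0.0,-0.0]],[[-0.0692,-0.0081,-0.0],[-0.0,-0.0,-0.0]],[[-0.0553,-0.0064,-0.0],[-0.0,-0.0,-0.0]],[[-0.0277,-0.0032,-0.0],[-0.0,-0.0,-0.0]]]
(565.4, -329.6, 76, 97, 25) 5
[[[-0.0,0.0,0.0151],[-0.0,-0.0,-0.0]],[[-0.0,0.0,0.0301],[-0.0,-0.0,-0.0]],[[-0.0,0.0,0.0376],[-0.0,-0.0,-0.0]],[[-0.0,0.0,0.0301],[-0.0,-0.0,-0.0]],[[-0.0,0.0,0.0151],[-0.0,-0.0,-0.0]]]
```

Emit:
send_rows:
  deltas:
    - [[0,0,-0.015],[0,0,0]]
    - [[0,0,-0.03],[0,0,0]]
    - [[0,0,-0.037],[0,0,0]]
    - [[0,0,-0.03],[0,0,0]]
    - [[0,0,-0.015],[0,0,0]]

```text
time_s: 6.05
ee_pos: [563.5, -71.8, 141.3]
ee_rot: [179.9, 0.0, 97.0]
force: [0.1, -0.3, -1.3]
gripper_width: 44.2
gripper_force: 20.0
```

Emit:
send_rows:
  deltas:
    - [[-0.028,-0.003,0],[0,0,0]]
    - [[-0.055,-0.006,0],[0,0,0]]
    - [[-0.069,-0.008,0],[0,0,0]]
    - [[-0.069,-0.008,0],[0,0,0]]
    - [[-0.07,-0.008,0],[0,0,0]]
    - [[-0.07,-0.008,0],[0,0,0]]
    - [[-0.069,-0.008,0],[0,0,0]]
    - [[-0.055,-0.006,0],[0,0,0]]
    - [[-0.028,-0.003,0],[0,0,0]]
    - [[0,0,0],[0,0,0]]

```text
time_s: 7.05
ee_pos: [564.7, -331.7, 138.7]
ee_rot: [-179.9, -0.0, 96.8]
force: [-0.6, -0.0, -1.5]
gripper_width: 44.0
gripper_force: 20.0
```

Emit:
send_rows:
  deltas:
    - [[0,0,0.015],[0,0,0]]
    - [[0,0,0.03],[0,0,0]]
    - [[0,0,0.037],[0,0,0]]
    - [[0,0,0.03],[0,0,0]]
    - [[0,0,0.015],[0,0,0]]
    - [[0,0,0],[0,0,0]]
    - [[0,0,0],[0,0,0]]

```text
time_s: 7.75
ee_pos: [565.7, -328.7, 76.4]
ee_rot: [180.0, -0.0, 97.1]
force: [0.1, 0.6, -0.4]
gripper_width: 44.2
gripper_force: 20.0
```

Emit:
send_rows:
  deltas:
    - [[0,0,0.002],[0,0,0]]
    - [[0,0,0],[0,0,0]]

```text
time_s: 7.95
ee_pos: [565.6, -329.5, 75.4]
ee_rot: [180.0, -0.0, 97.0]
force: [0.2, 0.9, -1.1]
gripper_width: 44.1
gripper_force: 20.0
```

Emit:
send_rows:
  deltas:
    - [[0,0,0],[0,0,0]]
    - [[0,0,0],[0,0,0]]
    - [[0,0,0],[0,0,0]]
    - [[0,0,-0.01],[0,0,0]]
    - [[0,0,-0.03],[0,0,0]]
    - [[0,0,-0.06],[0,0,0]]
    - [[0,0,-0.06],[0,0,0]]
    - [[0,0,-0.02],[0,0,0]]
  grip: 0.32

```text
time_s: 8.75
ee_pos: [567.0, -330.8, 169.3]
ee_rot: [179.7, 0.2, 97.0]
force: [0.7, 0.0, -0.3]
gripper_width: 62.0
gripper_force: 0.0
```

Run:
```python
from h import *
s=state();print(s['ee_pos'],s['gripper_width'],s['force'])
plan([(558.3,2.2,168,95,45),(558.3,2.2,77,95,30)])
im=grab_frame("side");cv2.imwrite("pics/s1.png",im[100:330,130:430,::-1])
```

```text
[ 566.98269351 -330.83051666  169.32550005] 62.03341808117851 [ 0.74661144  0.02833982 -0.27454364]
(558.3, 2.2, 168, 95, 45) 10
[[[0.0316,0.003,0.0],[0.001,0.0,0.003]],[[0.0632,0.006,0.0],[0.001,0.001,0.007]],[[0.079,0.0072,0.0001],[0.001,0.001,0.008]],[[0.079,0.0069,0.0001],[0.001,0.001,0.008]],[[0.079,0.0066,0.0002],[0.001,0.001,0.009]],[[0.0791,0.0062,0.0001],[0.002,0.001,0.008]],[[0.0791,0.0058,0.0003],[0.001,0.001,0.008]],[[0.0791,0.0056,0.0002],[0.001,0.001,0.008]],[[0.0633,0.0042,0.0002],[0.001,0.0,0.007]],[[0.0317,0.002,0.0001],[0.001,0.001,0.003]]]
(558.3, 2.2, 77, 95, 30) 6
[[[-0.0,0.0,0.0165],[-0.0,-0.0,0.0]],[[-0.0,0.0,0.0331],[-0.0,-0.0,0.0]],[[-0.0,0.0,0.0414],[-0.0,-0.0,0.0]],[[-0.0,0.0,0.0414],[-0.0,-0.0,0.0]],[[-0.0,0.0001,0.0331],[-0.0,-0.0,0.0]],[[-0.0,-0.0,0.0165],[-0.0,-0.0,0.0]]]
```

View pics/s1.png

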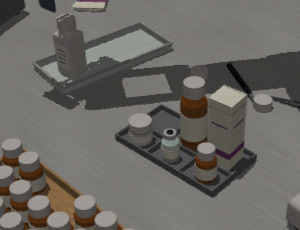

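The square bottle stands upright in the far end of the tray (crop pixel about 68,50); the rest of the rack is undisturbed.

Emit:
send_rows:
  deltas:
    - [[0.032,0.003,0],[0,0,0.003]]
    - [[0.063,0.006,0],[0,0,0.007]]
    - [[0.079,0.007,0],[0,0,0.008]]
    - [[0.079,0.007,0],[0,0,0.008]]
    - [[0.079,0.007,0],[0,0,0.009]]
    - [[0.079,0.006,0],[0,0,0.008]]
    - [[0.079,0.006,0],[0,0,0.008]]
    - [[0.079,0.006,0],[0,0,0.008]]
    - [[0.063,0.004,0],[0,0,0.007]]
    - [[0.032,0.002,0],[0,0,0.003]]

```text
time_s: 9.8
ee_pos: [554.7, 6.6, 163.3]
ee_rot: [-179.7, -0.1, 95.2]
force: [-0.3, -0.4, 0.1]
gripper_width: 62.1
gripper_force: 0.0
```

Emit:
send_rows:
  deltas:
    - [[0,0,0],[0,0,0]]
    - [[0,0,0],[0,0,0]]

```text
time_s: 10.0
ee_pos: [555.9, 3.5, 164.1]
ee_rot: [-179.8, 0.0, 95.1]
force: [0.2, 0.5, 0.6]
gripper_width: 61.8
gripper_force: 0.0
```

Emit:
send_rows:
  deltas:
    - [[-0.003,0.005,0.016],[0,0,0]]
    - [[0,0,0.033],[0,0,0]]
    - [[0,0,0.038],[0,0,0]]
    - [[0,0,0.038],[0,0,0]]
    - [[0,0,0.033],[0,0,0]]
    - [[0,0,0.016],[0,0,0]]
    - [[0,0,0],[0,0,0]]
    - [[0,0,0],[0,0,0]]

```text
time_s: 10.8
ee_pos: [560.0, 1.3, 78.6]
ee_rot: [180.0, 0.0, 95.0]
force: [-0.8, -0.1, 0.5]
gripper_width: 62.1
gripper_force: 0.0
```

Emit:
send_rows:
  deltas:
    - [[0,0,0],[0,0,0]]
    - [[0,0,0],[0,0,0]]
    - [[0,0,0],[0,0,0]]
    - [[0,0,0],[0,0,0]]
    - [[0,0,0],[0,0,0]]
  grip: 1

```text
time_s: 11.3
ee_pos: [559.9, 1.9, 79.0]
ee_rot: [179.9, 0.0, 95.0]
force: [-0.7, -0.1, 4.1]
gripper_width: 45.4
gripper_force: 19.9
```

```bash
python3 -c "
from h import *
s=state();print(s['ee_pos'],s['gripper_width'],s['force'])
p=s['ee_pos']
plan([(p[0],p[1],p[2]+64,95,30),(486,-320,p[2]+64,97,42)])"
```

```text
[559.91054205   1.89130305  79.04286508] 45.3698916468982 [-0.74403151 -0.11615884  4.129986  ]
(np.float64(559.9105420450582), np.float64(1.8913030466790812), np.float64(143.04286508152876), 95, 30) 5
[[[-0.0,0.0,-0.0151],[0.0,0.0,0.0]],[[-0.0,0.0,-0.0301],[0.001,0.0,0.0]],[[-0.0,0.0001,-0.0376],[0.0,0.0,0.001]],[[-0.0,-0.0,-0.0301],[0.001,0.0,-0.0]],[[-0.0,-0.0,-0.0151],[-0.0,0.0,-0.0]]]
(486, -320, np.float64(143.04286508152876), 97, 42) 10
[[[-0.0299,-0.0097,0.0],[-0.0,0.0,-0.003]],[[-0.0599,-0.0194,0.0],[-0.0,0.0,-0.007]],[[-0.0747,-0.0246,0.0],[-0.0,0.0,-0.008]],[[-0.0745,-0.0249,0.0],[-0.0,0.0,-0.009]],[[-0.0745,-0.0252,0.0],[-0.0,0.0,-0.008]],[[-0.0744,-0.0255,0.0],[-0.0,0.0,-0.008]],[[-0.0743,-0.0258,0.0001],[-0.0,0.0,-0.009]],[[-0.0742,-0.0262,-0.0],[-0.0,0.0,-0.008]],[[-0.0592,-0.0211,-0.0],[-0.0,0.0,-0.007]],[[-0.0296,-0.0107,-0.0],[-0.0,0.0,-0.003]]]
```

Emit:
send_rows:
  deltas:
    - [[0,0,-0.015],[0,0,0]]
    - [[0,0,-0.03],[0,0,0]]
    - [[0,0,-0.038],[0,0,0]]
    - [[0,0,-0.03],[0,0,0]]
    - [[0,0,-0.015],[0,0,0]]

```text
time_s: 11.8
ee_pos: [560.2, 1.9, 143.9]
ee_rot: [179.9, 0.0, 95.0]
force: [-0.4, -0.2, -0.7]
gripper_width: 45.6
gripper_force: 19.9
```

Emit:
send_rows:
  deltas:
    - [[-0.03,-0.01,0],[0,0,-0.003]]
    - [[-0.06,-0.019,0],[0,0,-0.007]]
    - [[-0.075,-0.025,0],[0,0,-0.008]]
    - [[-0.075,-0.025,0],[0,0,-0.009]]
    - [[-0.074,-0.025,0],[0,0,-0.008]]
    - [[-0.074,-0.026,0],[0,0,-0.008]]
    - [[-0.074,-0.026,0],[0,0,-0.009]]
    - [[-0.074,-0.026,0],[0,0,-0.008]]
    - [[-0.059,-0.021,0],[0,0,-0.007]]
    - [[-0.03,-0.011,0],[0,0,-0.003]]

```text
time_s: 12.8
ee_pos: [483.4, -322.7, 141.3]
ee_rot: [-179.9, -0.0, 96.9]
force: [0.9, 0.4, -1.2]
gripper_width: 46.0
gripper_force: 19.9
```

Emit:
send_rows:
  deltas:
    - [[0,0,0],[0,0,0]]
    - [[0,0,0.015],[0,0,0]]
    - [[0,0,0.03],[0,0,0]]
    - [[0,0,0.038],[0,0,0]]
    - [[0,0,0.03],[0,0,0]]
    - [[0,0,0.015],[0,0,0]]
    - [[0,0,0.002],[0,0,0]]
    - [[0,0,0],[0,0,0]]
    - [[0,0,0],[0,0,0]]

```text
time_s: 13.7
ee_pos: [485.8, -319.4, 77.5]
ee_rot: [180.0, -0.0, 97.1]
force: [0.5, -0.8, -0.6]
gripper_width: 45.4
gripper_force: 20.0
```

Emit:
send_rows:
  deltas:
    - [[0,0,0],[0,0,0]]
    - [[0,0,0],[0,0,0]]
    - [[0,0,0],[0,0,0]]
    - [[0,0,-0.01],[0,0,0]]
    - [[0,0,-0.03],[0,0,0]]
    - [[0,0,-0.06],[0,0,0]]
    - [[0,0,-0.06],[0,0,0]]
    - [[0,0,-0.03],[0,0,0]]
    - [[0,0,0],[0,0,0]]
    - [[0,0,0],[0,0,0]]
  grip: 0.32

```text
time_s: 14.7
ee_pos: [485.1, -319.9, 172.3]
ee_rot: [-180.0, -0.0, 97.0]
force: [-0.2, -0.4, -0.5]
gripper_width: 62.2
gripper_force: 0.0
```

Run:
```python
from h import *
s=state();print(s['ee_pos'],s['gripper_width'],s['force'])
plan([(554.3,72.3,172,97.5,45)])
```

```text
[ 485.10704234 -319.89617421  172.25743327] 62.18111255807653 [-0.16533629 -0.3568045  -0.45218809]
(554.3, 72.3, 172, 97.5, 45) 11
[[[0.0324,0.0099,0.0],[-0.0,-0.0,-0.001]],[[0.0648,0.0199,0.0001],[-0.0,-0.0,-0.001]],[[0.081,0.0249,0.0],[-0.0,-0.0,-0.002]],[[0.081,0.0249,0.0001],[-0.0,-0.0,-0.002]],[[0.0809,0.0251,0.0001],[-0.0,-0.0,-0.002]],[[0.081,0.0251,0.0],[-0.0,-0.0,-0.001]],[[0.0809,0.0252,0.0001],[-0.0,-0.0,-0.002]],[[0.0809,0.0252,0.0001],[-0.0,-0.0,-0.002]],[[0.0808,0.0253,0.0],[-0.0,-0.0,-0.002]],[[0.0647,0.0204,0.0001],[-0.0,-0.0,-0.001]],[[0.0323,0.0102,0.0],[-0.0,-0.0,-0.001]]]
```

Emit:
send_rows:
  deltas:
    - [[0.032,0.01,0],[0,0,-0.002]]
    - [[0.065,0.02,0],[0,0,-0.002]]
    - [[0.081,0.025,0],[0,0,-0.002]]
    - [[0.081,0.025,0],[0,0,-0.002]]
    - [[0.081,0.025,0],[0,0,-0.002]]
    - [[0.081,0.025,0],[0,0,-0.002]]
    - [[0.081,0.025,0],[0,0,-0.002]]
    - [[0.081,0.025,0],[0,0,-0.002]]
    - [[0.081,0.025,0],[0,0,-0.001]]

```text
time_s: 15.6
ee_pos: [543.8, 25.1, 171.1]
ee_rot: [-179.8, -0.0, 97.5]
force: [0.8, 0.8, 0.1]
gripper_width: 62.2
gripper_force: 0.0
```

Emit:
send_rows:
  deltas:
    - [[0.065,0.02,0],[0,0,0]]
    - [[0.032,0.01,0],[0,0,0]]
    - [[0,0,0],[0,0,0]]
    - [[0,0,0],[0,0,0]]
    - [[0,0,0],[0,0,0]]

```text
time_s: 16.1
ee_pos: [553.1, 71.1, 172.1]
ee_rot: [-179.9, 0.0, 97.4]
force: [1.6, 0.1, -0.1]
gripper_width: 62.2
gripper_force: 0.0
```

Fine; descend 95 mm and grip.

Emit:
send_rows:
  deltas:
    - [[0.002,0.002,0.018],[0,0,0]]
    - [[0,0,0.034],[0,0,0]]
    - [[0,0,0.043],[0,0,0]]
    - [[0,0,0.043],[0,0,0]]
    - [[0,0,0.034],[0,0,0]]
    - [[0,0,0.018],[0,0,0]]
    - [[0,0,0],[0,0,0]]
    - [[0,0,0],[0,0,0]]

```text
time_s: 16.9
ee_pos: [554.8, 73.1, 77.8]
ee_rot: [180.0, -0.0, 97.5]
force: [0.5, -0.5, 0.2]
gripper_width: 61.9
gripper_force: 0.0
```

Emit:
send_rows:
  deltas:
    - [[0,0,0],[0,0,0]]
    - [[0,0,0],[0,0,0]]
    - [[0,0,0],[0,0,0]]
    - [[0,0,0],[0,0,0]]
    - [[0,0,0],[0,0,0]]
  grip: 1

```text
time_s: 17.4
ee_pos: [554.8, 73.5, 78.1]
ee_rot: [179.9, 0.0, 97.5]
force: [0.3, -0.6, 4.2]
gripper_width: 43.9
gripper_force: 20.0
```

```bash
python3 -c "
from h import *
s=state();print(s['ee_pos'],s['gripper_width'],s['force'])
p=s['ee_pos']
plan([(p[0],p[1],p[2]+64,97.5,30),(406.6,-310.3,p[2]+64,97.5,42)])"
```

```text
[554.78014934  73.49993654  78.13770765] 43.897588519233764 [ 0.26271531 -0.59834864  4.20287259]
(np.float64(554.7801493396468), np.float64(73.49993654408554), np.float64(142.1377076535095), 97.5, 30) 5
[[[-0.0,0.0,-0.0151],[0.0,0.0,0.0]],[[-0.0,0.0001,-0.0301],[0.001,0.0,0.0]],[[-0.0,-0.0,-0.0376],[0.001,0.0,0.0]],[[-0.0,-0.0,-0.0301],[0.0,0.0,0.0]],[[-0.0,-0.0,-0.0151],[0.0,0.0,0.0]]]
(406.6, -310.3, np.float64(142.1377076535095), 97.5, 42) 12
[[[-0.0278,-0.0152,-0.0],[0.0,0.0,0.0]],[[-0.0555,-0.0303,-0.0],[0.0,0.0,0.0]],[[-0.0695,-0.0379,-0.0],[0.0,0.0,0.0]],[[-0.0694,-0.0379,-0.0],[0.0,0.0,0.0]],[[-0.0695,-0.0379,-0.0],[0.0,0.0,0.0]],[[-0.0694,-0.0379,-0.0],[0.0,0.0,0.0]],[[-0.0695,-0.0379,-0.0],[0.0,0.0,0.0]],[[-0.0694,-0.0379,-0.0],[0.0,0.0,0.0]],[[-0.0695,-0.0379,-0.0],[0.0,0.0,0.0]],[[-0.0694,-0.0379,-0.0001],[0.0,0.0,0.0]],[[-0.0556,-0.0303,0.0],[0.0,0.0,0.0]],[[-0.0278,-0.0152,0.0],[0.0,0.0,0.0]]]
```

Emit:
send_rows:
  deltas:
    - [[0,0,-0.015],[0,0,0]]
    - [[0,0,-0.03],[0,0,0]]
    - [[0,0,-0.038],[0,0,0]]
    - [[0,0,-0.03],[0,0,0]]
    - [[0,0,-0.015],[0,0,0]]

```text
time_s: 17.9
ee_pos: [554.9, 73.6, 142.9]
ee_rot: [179.9, -0.0, 97.5]
force: [0.6, -0.2, -0.2]
gripper_width: 43.9
gripper_force: 20.0
```

Emit:
send_rows:
  deltas:
    - [[-0.028,-0.015,0],[0,0,0]]
    - [[-0.056,-0.03,0],[0,0,0]]
    - [[-0.069,-0.038,0],[0,0,0]]
    - [[-0.069,-0.038,0],[0,0,0]]
    - [[-0.07,-0.038,0],[0,0,0]]
    - [[-0.07,-0.038,0],[0,0,0]]
    - [[-0.07,-0.038,0],[0,0,0]]
    - [[-0.069,-0.038,0],[0,0,0]]
    - [[-0.07,-0.038,0],[0,0,0]]
    - [[-0.069,-0.038,0],[0,0,0]]

```text
time_s: 18.9
ee_pos: [420.8, -268.1, 140.5]
ee_rot: [-179.9, -0.1, 97.5]
force: [0.9, -0.7, -0.8]
gripper_width: 43.8
gripper_force: 20.0
```

Emit:
send_rows:
  deltas:
    - [[-0.056,-0.03,0],[0,0,0]]
    - [[-0.028,-0.015,0],[0,0,0]]
    - [[0,0,0],[0,0,0]]
    - [[0,0,0.015],[0,0,0]]
    - [[0,0,0.03],[0,0,0]]
    - [[0,0,0.038],[0,0,0]]
    - [[0,0,0.03],[0,0,0]]
    - [[0,0,0.015],[0,0,0]]
    - [[0,0,0.002],[0,0,0]]
    - [[0,0,0],[0,0,0]]

```text
time_s: 19.9
ee_pos: [406.7, -310.2, 76.2]
ee_rot: [-180.0, -0.0, 97.6]
force: [0.4, 0.8, -0.9]
gripper_width: 43.9
gripper_force: 20.0
```

Emit:
send_rows:
  deltas:
    - [[0,0,0],[0,0,0]]

```text
time_s: 20.0
ee_pos: [406.8, -310.7, 76.5]
ee_rot: [180.0, 0.0, 97.6]
force: [0.0, -0.1, -0.3]
gripper_width: 43.8
gripper_force: 20.0
```

Emit:
send_rows:
  deltas:
    - [[0,0,0],[0,0,0]]
    - [[0,0,0],[0,0,0]]
    - [[0,0,0],[0,0,0]]
    - [[0,0,-0.01],[0,0,0]]
    - [[0,0,-0.03],[0,0,0]]
    - [[0,0,-0.06],[0,0,0]]
    - [[0,0,-0.06],[0,0,0]]
    - [[0,0,-0.03],[0,0,0]]
    - [[0,0,0],[0,0,0]]
    - [[0,0,0],[0,0,0]]
  grip: 0.32

```text
time_s: 21.0
ee_pos: [406.1, -311.0, 171.3]
ee_rot: [180.0, -0.0, 97.5]
force: [-0.5, -0.5, -0.2]
gripper_width: 61.9
gripper_force: 0.0
```

Run:
```python
from h import *
s=state();print(s['ee_pos'],s['gripper_width'],s['force'])
plan([(609.5,78.8,130,94,45)])
im=grab_frame("top");cv2.imwrite("pics/t2.png",im[190:360,230:530,::-1])
c=cam("top")
for l,z in (("short_bottle",4),("tall_bottle",3),("carton",3),("square_bottle",3)):
    for r in trace("top",l)[:1]:
        g={"short_bottle":(609.5,78.8),"tall_bottle":(486,-320),"carton":(407,-310),"square_bottle":(565,-330)}[l]
        print(l,r["p"],r["bbox"],fitobj(l,c,proj,r["pixels"],*g,z,5))
```

```text
[ 406.13608584 -311.01355552  171.25375804] 61.922547456187125 [-0.4846271  -0.47705236 -0.16739617]
(609.5, 78.8, 130, 94, 45) 12
[[[0.0277,0.0194,0.0032],[0.0,-0.0,0.005]],[[0.0555,0.0387,0.0063],[0.0,-0.0,0.009]],[[0.0695,0.0481,0.008],[0.0,-0.0,0.012]],[[0.0699,0.0477,0.0079],[0.0,-0.0,0.012]],[[0.0701,0.0472,0.008],[0.0,-0.0,0.011]],[[0.0704,0.0468,0.0079],[0.0,-0.0,0.012]],[[0.0706,0.0465,0.008],[0.0,-0.0,0.012]],[[0.071,0.046,0.0079],[0.0,-0.0,0.012]],[[0.0712,0.0455,0.0079],[0.0,-0.0,0.011]],[[0.0715,0.0452,0.008],[0.0,-0.0,0.012]],[[0.0574,0.0358,0.0063],[0.0,-0.0,0.009]],[[0.0287,0.0178,0.0032],[0.0,-0.0,0.005]]]
short_bottle 0.78 [268.9, 224.8, 17.6, 24.4] (array([609.17127094,  78.17006202,   7.27943699]), np.float64(0.8797896318557475))
tall_bottle 0.9 [454.7, 262.4, 37.5, 25.0] (array([ 480.98762655, -303.25888702,    2.3676222 ]), np.float64(0.5272056563172456))
carton 0.88 [460.0, 295.3, 46.8, 35.1] (array([ 407.6595592 , -311.16097216,    7.13278838]), np.float64(0.8206864347420033))
square_bottle 0.7 [456.9, 218.0, 35.7, 33.5] (array([ 566.29810271, -330.06286662,    8.82856505]), np.float64(0.9140005119017148))
```

View pics/t2.png

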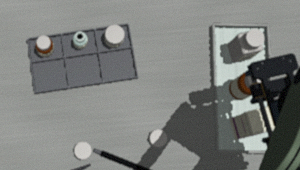

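All three packs stand upright in the tray (crop pixels about 253,37 / 240,85 / 248,125); front pockets are empty.

Emit:
send_rows:
  deltas:
    - [[0.028,0.019,0.003],[0,0,0.005]]
    - [[0.056,0.039,0.006],[0,0,0.009]]
    - [[0.07,0.048,0.008],[0,0,0.012]]
    - [[0.07,0.048,0.008],[0,0,0.012]]
    - [[0.07,0.047,0.008],[0,0,0.011]]
    - [[0.07,0.047,0.008],[0,0,0.012]]
    - [[0.071,0.046,0.008],[0,0,0.012]]
    - [[0.071,0.046,0.008],[0,0,0.012]]
    - [[0.071,0.046,0.008],[0,0,0.011]]
    - [[0.071,0.045,0.008],[0,0,0.012]]

```text
time_s: 22.25
ee_pos: [586.5, 35.7, 134.1]
ee_rot: [-179.9, -0.0, 94.4]
force: [0.7, -0.9, -0.3]
gripper_width: 61.9
gripper_force: 0.0
```

Emit:
send_rows:
  deltas:
    - [[0.057,0.036,0.006],[0,0,0.009]]
    - [[0.029,0.018,0.003],[0,0,0.005]]
    - [[0,0,0],[0,0,0]]
    - [[0,0,0],[0,0,0]]
    - [[0,0,0],[0,0,0]]

```text
time_s: 22.75
ee_pos: [609.1, 77.3, 130.5]
ee_rot: [-180.0, 0.0, 93.9]
force: [-1.2, -0.6, 0.6]
gripper_width: 62.2
gripper_force: 0.0
```

Emit:
send_rows:
  deltas:
    - [[0.003,0,0.018],[0,0,0]]
    - [[0,0,0.036],[0,0,0]]
    - [[0,0,0.044],[0,0,0]]
    - [[0,0,0.044],[0,0,0]]
    - [[0,0,0.035],[0,0,0]]
    - [[0,0,0.018],[0,0,0]]
    - [[0,0,0],[0,0,0]]
    - [[0,0,0],[0,0,0]]

```text
time_s: 23.55
ee_pos: [610.1, 80.1, 33.5]
ee_rot: [179.9, -0.0, 94.0]
force: [-0.2, -1.0, -0.6]
gripper_width: 62.2
gripper_force: 0.0
```

Emit:
send_rows:
  deltas:
    - [[0,0,0],[0,0,0]]
    - [[0,0,0],[0,0,0]]
    - [[0,0,0],[0,0,0]]
    - [[0,0,0],[0,0,0]]
    - [[0,0,0],[0,0,0]]
    - [[0,0,0],[0,0,0]]
    - [[0,0,0],[0,0,0]]
  grip: 1
  grip_force: 15

```text
time_s: 24.25
ee_pos: [609.9, 80.5, 33.4]
ee_rot: [180.0, -0.0, 94.0]
force: [-0.5, 0.6, 4.3]
gripper_width: 35.5
gripper_force: 15.0
```

```bash
python3 -c "
from h import *
s=state();print(s['ee_pos'],s['gripper_width'],s['force'])
p=s['ee_pos']
plan([(p[0],p[1],150,94,40),(540,250,150,94,42)])"
```

```text
[609.94504185  80.46275336  33.43483301] 35.5443530928929 [-0.50446104  0.58971697  4.31818675]
(np.float64(609.9450418547967), np.float64(80.46275335894128), 150, 94, 40) 5
[[[0.0,0.0,-0.0274],[0.0,-0.0,0.0]],[[0.0,0.0001,-0.0549],[0.001,-0.0,0.0]],[[0.0,-0.0,-0.0685],[-0.0,-0.0,0.0]],[[0.0,-0.0,-0.0549],[0.0,-0.0,0.0]],[[0.0,-0.0,-0.0274],[0.0,-0.0,0.0]]]
(540, 250, 150, 94, 42) 7
[[[0.0258,-0.0086,-0.0],[0.0,-0.0,0.0]],[[0.0515,-0.0171,-0.0],[0.0,-0.0,0.0]],[[0.0645,-0.0215,-0.0],[0.0,-0.0,0.0]],[[0.0645,-0.0214,-0.0],[0.0,-0.0,0.0]],[[0.0644,-0.0215,-0.0],[0.0,-0.0,0.0]],[[0.0516,-0.0171,-0.0],[0.0,-0.0,0.0]],[[0.0258,-0.0086,-0.0],[0.0,-0.0,0.0]]]
```

Emit:
send_rows:
  deltas:
    - [[0,0,-0.027],[0,0,0]]
    - [[0,0,-0.055],[0,0,0]]
    - [[0,0,-0.069],[0,0,0]]
    - [[0,0,-0.055],[0,0,0]]
    - [[0,0,-0.027],[0,0,0]]

```text
time_s: 24.75
ee_pos: [610.9, 80.5, 152.7]
ee_rot: [179.7, -0.0, 94.0]
force: [0.1, -0.0, -0.8]
gripper_width: 35.9
gripper_force: 15.0
```

Emit:
send_rows:
  deltas:
    - [[0.026,-0.009,0],[0,0,0]]
    - [[0.052,-0.017,0],[0,0,0]]
    - [[0.064,-0.021,0],[0,0,0]]
    - [[0.064,-0.021,0],[0,0,0]]
    - [[0.064,-0.021,0],[0,0,0]]
    - [[0.052,-0.017,0],[0,0,0]]
    - [[0.026,-0.009,0],[0,0,0]]
    - [[0,0,0],[0,0,0]]
    - [[0,0,0],[0,0,0]]
    - [[0,0,0],[0,0,0]]

```text
time_s: 25.75
ee_pos: [540.5, 248.8, 149.1]
ee_rot: [-180.0, 0.0, 93.9]
force: [-1.0, -0.3, -0.8]
gripper_width: 35.3
gripper_force: 15.0
```

Run:
```python
from h import *
print(state()["ee_pos"],state()["ee_rot"])
c=cam("wrist"); im=grab_frame("wrist"); cv2.imwrite("pics/w2.png",im[:,:,::-1])
np.savez("w2.npz",K=c[0],R=c[1],t=c[2])
```

```text
[540.5007107  248.81263422 149.0799561 ] [-1.79974212e+02  3.52782306e-02  9.39437679e+01]
```

View pics/w2.png

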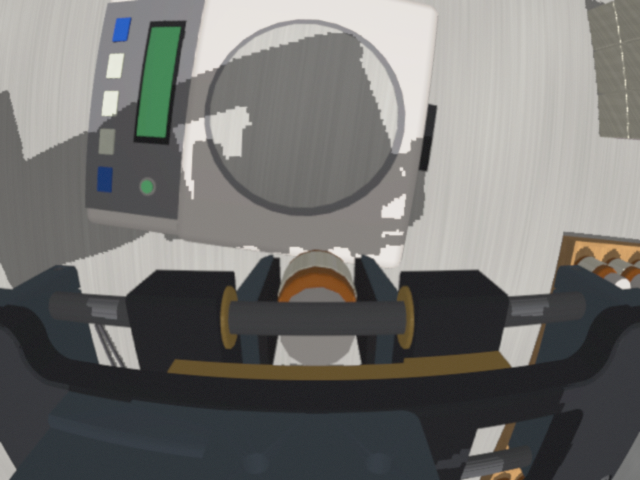

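The pan shows as a circle spanning columns 206–404 and rows 20–216.

Run:
```python
from h import *
d=np.load("w2.npz"); c=(d["K"],d["R"],d["t"])
P=np.array([fback(c,p,72)[:2] for p in [(206,112),(404,118),(305,20),(303,216)]])
print(P.round(1))
A=np.c_[2*P,np.ones(4)]; s=np.linalg.lstsq(A,(P**2).sum(1),rcond=None)[0]; print(s[:2],np.sqrt(s[2]+s[0]**2+s[1]**2))
x,y=s[:2]
plan([(x,y,149,94,42)])
```

```text
[[463.4 336.6]
 [589.5 340.3]
 [522.7 399.5]
 [530.  272.3]]
[526.51973553 335.91418533] 63.4226621248799
(np.float64(526.5197355284878), np.float64(335.91418532570646), 149, 94, 42) 5
[[[0.0207,-0.0019,0.0001],[-0.0,0.0,-0.0]],[[0.0413,-0.0038,0.0001],[-0.0,0.0,-0.001]],[[0.0517,-0.0047,0.0001],[-0.0,0.0,-0.001]],[[0.0413,-0.0038,0.0001],[-0.0,0.001,-0.0]],[[0.0207,-0.0018,0.0],[-0.0,-0.0,-0.0]]]
```

Emit:
send_rows:
  deltas:
    - [[0.021,-0.002,0],[0,0,0]]
    - [[0.041,-0.004,0],[0,0,0]]
    - [[0.052,-0.005,0],[0,0,0]]
    - [[0.041,-0.004,0],[0,0,0]]
    - [[0.021,-0.002,0],[0,0,0]]
    - [[0,0,0],[0,0,0]]

```text
time_s: 26.4
ee_pos: [525.4, 338.2, 149.3]
ee_rot: [180.0, -0.0, 94.1]
force: [0.6, 0.2, -1.1]
gripper_width: 35.6
gripper_force: 15.0
```

Emit:
send_rows:
  deltas:
    - [[0,0,0.01],[0,0,0]]
    - [[0,0,0.02],[0,0,0]]
    - [[0,0,0.026],[0,0,0]]
    - [[0,0,0.02],[0,0,0]]
    - [[0,0,0.01],[0,0,0]]
    - [[0,0,0.005],[0,0,0]]
    - [[0,0,0.003],[0,0,0]]
    - [[0,0,0],[0,0,0]]
    - [[0,0,0],[0,0,0]]

```text
time_s: 27.3
ee_pos: [525.8, 337.3, 102.9]
ee_rot: [180.0, -0.0, 94.0]
force: [0.0, 0.4, -0.7]
gripper_width: 35.7
gripper_force: 15.0
```

Emit:
send_rows:
  deltas:
    - [[0,0,0.002],[0,0,0]]
    - [[0,0,0],[0,0,0]]
    - [[0,0,0],[0,0,0]]

```text
time_s: 27.6
ee_pos: [525.6, 337.2, 101.6]
ee_rot: [180.0, -0.0, 94.0]
force: [0.9, 0.1, -1.1]
gripper_width: 36.2
gripper_force: 15.0
```

Release, rise, and check.

Emit:
send_rows:
  deltas:
    - [[0,0,0.001],[0,0,0]]
    - [[0,0,0],[0,0,0]]

```text
time_s: 27.8
ee_pos: [525.6, 337.2, 101.4]
ee_rot: [180.0, -0.0, 94.0]
force: [-0.5, 0.3, 2.7]
gripper_width: 35.5
gripper_force: 15.0
```

Emit:
send_rows:
  deltas:
    - [[0,0,0],[0,0,0]]
    - [[0,0,0],[0,0,0]]
    - [[0,0,0],[0,0,0]]
    - [[0,0,-0.01],[0,0,0]]
    - [[0,0,-0.03],[0,0,0]]
    - [[0,0,-0.06],[0,0,0]]
    - [[0,0,-0.03],[0,0,0]]
    - [[0,0,-0.01],[0,0,0]]
    - [[0,0,0],[0,0,0]]
    - [[0,0,0],[0,0,0]]
  grip: 0.32
  grip_force: 20

```text
time_s: 28.8
ee_pos: [525.0, 336.8, 170.0]
ee_rot: [-179.9, 0.0, 94.0]
force: [0.5, -0.6, 0.0]
gripper_width: 62.0
gripper_force: 0.0
```

Run:
```python
from h import *
print(state()["ee_pos"])
plan([(400,-100,172,97.5,45)])
```

```text
[525.04548831 336.78713951 170.01748203]
(400, -100, 172, 97.5, 45) 13
[[[-0.03,-0.0109,-0.0001],[-0.0,0.0,-0.004]],[[-0.0598,-0.0219,-0.0002],[-0.0,0.0,-0.009]],[[-0.0748,-0.0277,-0.0003],[-0.001,0.0,-0.011]],[[-0.0745,-0.0282,-0.0002],[0.0,0.0,-0.01]],[[-0.0745,-0.0285,-0.0003],[-0.0,0.001,-0.011]],[[-0.0743,-0.0289,-0.0003],[-0.0,-0.0,-0.011]],[[-0.0741,-0.0294,-0.0003],[-0.001,-0.0,-0.01]],[[-0.0739,-0.0297,-0.0003],[0.0,-0.0,-0.011]],[[-0.0738,-0.0301,-0.0003],[-0.0,0.0,-0.011]],[[-0.0737,-0.0305,-0.0003],[-0.0,0.0,-0.01]],[[-0.0735,-0.0309,-0.0003],[-0.001,0.0,-0.011]],[[-0.0586,-0.025,-0.0003],[0.0,0.0,-0.009]],[[-0.0293,-0.0126,-0.0001],[-0.0,0.0,-0.004]]]
```

Emit:
send_rows:
  deltas:
    - [[-0.03,-0.011,0],[0,0,-0.004]]
    - [[-0.06,-0.022,0],[0,0,-0.009]]
    - [[-0.075,-0.028,0],[0,0,-0.011]]
    - [[-0.0745,-0.028,0],[0,0,-0.01]]
    - [[-0.0745,-0.0285,0],[0,0,-0.011]]
    - [[-0.074,-0.029,0],[0,0,-0.011]]
    - [[-0.074,-0.029,0],[0,0,-0.01]]
    - [[-0.074,-0.03,0],[0,0,-0.011]]
    - [[-0.074,-0.03,0],[0,0,-0.011]]
    - [[-0.074,-0.0305,0],[0,0,-0.01]]

```text
time_s: 29.8
ee_pos: [422.4, -17.5, 170.2]
ee_rot: [-179.9, 0.0, 96.8]
force: [1.2, -0.3, -0.0]
gripper_width: 61.7
gripper_force: 0.0
```

Emit:
send_rows:
  deltas:
    - [[-0.0735,-0.031,0],[0,0,-0.011]]
    - [[-0.059,-0.025,0],[0,0,-0.009]]
    - [[-0.029,-0.0125,0],[0,0,-0.004]]
    - [[0,0,0],[0,0,0]]
    - [[0,0,0],[0,0,0]]

```text
time_s: 30.3
ee_pos: [399.5, -100.0, 170.4]
ee_rot: [-179.9, -0.1, 97.4]
force: [0.4, -0.3, -0.3]
gripper_width: 61.8
gripper_force: 0.0
```

Run:
```python
from h import *
print(state()["ee_pos"],state()["ee_rot"])
c=cam("top"); im=grab_frame("top");cv2.imwrite("pics/t3.png",cv2.resize(im[200:380,90:510,::-1],None,fx=1.9,fy=1.9))
for l,z,g in (("short_bottle",72,(526,337)),("tall_bottle",3,(486,-320)),("carton",3,(407,-310)),("square_bottle",3,(565,-330))):
    for r in trace("top",l)[:1]:
        print(l,r["p"],r["bbox"],fitobj(l,c,proj,r["pixels"],*g,z,5))
plan([(406.8,-310.6,172,97.5,45)])
```

```text
[399.52233107 -99.98696695 170.43008995] [-1.79938431e+02 -5.14766921e-02  9.74277676e+01]
short_bottle 0.59 [129.6, 271.5, 23.5, 21.2] (array([525.80418547, 335.18801442,   6.88537677]), np.float64(0.9011595803423523))
tall_bottle 0.91 [457.8, 259.6, 42.1, 28.0] (array([ 486.37874313, -317.97194055,    5.96675097]), np.float64(0.8050770625566637))
carton 0.76 [464.2, 295.6, 42.9, 32.5] (array([ 408.41190206, -313.49225698,    5.70863297]), np.float64(0.8507877664504171))
square_bottle 0.55 [459.6, 221.9, 34.3, 28.1] (array([ 565.79282229, -328.88936221,    9.324985  ]), np.float64(0.8523076923076923))
(406.8, -310.6, 172, 97.5, 45) 7
[[[-0.0312,-0.0032,-0.0002],[-0.0,-0.0,0.0]],[[-0.0623,-0.0064,-0.0004],[-0.0,-0.0,0.001]],[[-0.0778,-0.008,-0.0004],[-0.0,-0.0,0.0]],[[-0.0779,-0.008,-0.0005],[-0.0,-0.0,0.001]],[[-0.0779,-0.008,-0.0004],[-0.0,-0.0,0.0]],[[-0.0623,-0.0064,-0.0004],[-0.0,-0.001,0.001]],[[-0.0312,-0.0032,-0.0002],[-0.0,0.0,0.0]]]
```

View pics/t3.png

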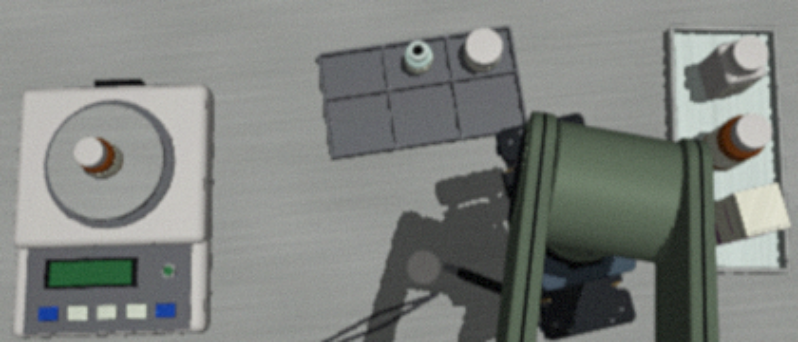

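The short bottle stands upright near the pan's centre (bottle at about 105,160, pan centre 108,162); the three packs stand in the tray.

Emit:
send_rows:
  deltas:
    - [[-0.031,-0.003,0],[0,0,0]]
    - [[-0.062,-0.006,0],[0,0,0]]
    - [[-0.078,-0.008,0],[0,0,0]]
    - [[-0.078,-0.008,0],[0,0,0]]
    - [[-0.078,-0.008,0],[0,0,0]]
    - [[-0.062,-0.006,0],[0,0,0]]
    - [[-0.031,-0.003,0],[0,0,0]]
    - [[0,0,0],[0,0,0]]
    - [[0,0,0],[0,0,0]]
    - [[0,0,0],[0,0,0]]

```text
time_s: 31.55
ee_pos: [407.0, -309.3, 170.8]
ee_rot: [-180.0, -0.1, 97.6]
force: [0.7, -0.0, 0.9]
gripper_width: 62.2
gripper_force: 0.0
```

Emit:
send_rows:
  deltas:
    - [[-0.002,0,0.018],[0,0,0]]
    - [[0,0,0.034],[0,0,0]]
    - [[0,0,0.043],[0,0,0]]
    - [[0,0,0.042],[0,0,0]]
    - [[0,0,0.034],[0,0,0]]
    - [[0,0,0.018],[0,0,0]]
    - [[0,0,0],[0,0,0]]
    - [[0,0,0],[0,0,0]]

```text
time_s: 32.35
ee_pos: [407.6, -311.9, 76.8]
ee_rot: [180.0, 0.0, 97.5]
force: [0.4, -0.3, 0.2]
gripper_width: 62.1
gripper_force: 0.0
```

Emit:
send_rows:
  deltas:
    - [[0,0,0],[0,0,0]]
    - [[0,0,0],[0,0,0]]
    - [[0,0,0],[0,0,0]]
    - [[0,0,0],[0,0,0]]
    - [[0,0,0],[0,0,0]]
  grip: 1

```text
time_s: 32.85
ee_pos: [407.5, -312.2, 77.0]
ee_rot: [180.0, 0.0, 97.5]
force: [-0.2, 0.1, 4.2]
gripper_width: 44.1
gripper_force: 20.0
```

```bash
python3 -c "
from h import *
s=state();print(s['ee_pos'],s['gripper_width'],s['force'])
p=s['ee_pos']
plan([(p[0],p[1],p[2]+64,97.5,30),(553,73,p[2]+64,95.5,42)])"
```

```text
[ 407.48938902 -312.18649762   77.01199945] 44.06089548456444 [-0.16908012  0.12193961  4.18080697]
(np.float64(407.4893890211457), np.float64(-312.1864976185334), np.float64(141.0119994540945), 97.5, 30) 5
[[[-0.0,0.0,-0.0151],[0.0,0.0,0.0]],[[-0.0,0.0,-0.0301],[0.001,0.001,0.0]],[[-0.0,0.0,-0.0376],[0.0,-0.0,0.0]],[[-0.0,0.0001,-0.0301],[0.0,0.0,0.0]],[[-0.0001,-0.0,-0.0151],[0.001,0.0,0.0]]]
(553, 73, np.float64(141.0119994540945), 95.5, 42) 12
[[[0.0279,0.015,-0.0],[-0.0,0.0,0.003]],[[0.0559,0.0298,-0.0],[-0.0,0.0,0.005]],[[0.0699,0.0372,-0.0001],[-0.0,0.0,0.007]],[[0.0701,0.0368,0.0],[-0.0,0.0,0.007]],[[0.0702,0.0367,-0.0],[-0.0,0.0,0.006]],[[0.0703,0.0364,-0.0],[-0.0,0.0,0.007]],[[0.0704,0.0362,-0.0],[-0.0,0.0,0.007]],[[0.0706,0.036,-0.0001],[-0.0,0.0,0.006]],[[0.0707,0.0357,0.0],[-0.0,0.0,0.007]],[[0.0707,0.0355,-0.0],[-0.0,0.0,0.007]],[[0.0568,0.0282,-0.0],[-0.0,0.0,0.005]],[[0.0284,0.014,-0.0001],[-0.0,0.0,0.003]]]
```

Emit:
send_rows:
  deltas:
    - [[0,0,-0.015],[0,0,0]]
    - [[0,0,-0.03],[0,0,0]]
    - [[0,0,-0.038],[0,0,0]]
    - [[0,0,-0.03],[0,0,0]]
    - [[0,0,-0.015],[0,0,0]]

```text
time_s: 33.35
ee_pos: [407.6, -312.3, 141.8]
ee_rot: [179.9, 0.1, 97.5]
force: [-0.8, 1.0, -1.4]
gripper_width: 44.0
gripper_force: 20.0
```

Emit:
send_rows:
  deltas:
    - [[0.028,0.015,0],[0,0,0.003]]
    - [[0.056,0.03,0],[0,0,0.005]]
    - [[0.07,0.037,0],[0,0,0.007]]
    - [[0.07,0.037,0],[0,0,0.007]]
    - [[0.07,0.037,0],[0,0,0.006]]
    - [[0.07,0.036,0],[0,0,0.007]]
    - [[0.07,0.036,0],[0,0,0.007]]
    - [[0.071,0.036,0],[0,0,0.006]]
    - [[0.071,0.036,0],[0,0,0.007]]
    - [[0.071,0.036,0],[0,0,0.007]]

```text
time_s: 34.35
ee_pos: [536.2, 30.6, 140.1]
ee_rot: [-179.9, -0.0, 95.7]
force: [0.3, -0.1, -0.7]
gripper_width: 43.6
gripper_force: 20.0
```

Emit:
send_rows:
  deltas:
    - [[0.057,0.028,0],[0,0,0.005]]
    - [[0.028,0.014,0],[0,0,0.003]]
    - [[0,0,0],[0,0,0]]
    - [[0,0,0],[0,0,0]]
    - [[0,0,0],[0,0,0]]

```text
time_s: 34.85
ee_pos: [552.3, 72.0, 140.3]
ee_rot: [-179.9, 0.0, 95.4]
force: [-0.4, 0.4, -1.1]
gripper_width: 44.5
gripper_force: 20.0
```

Emit:
send_rows:
  deltas:
    - [[0.002,0,0.015],[0,0,0]]
    - [[0,0,0.03],[0,0,0]]
    - [[0,0,0.038],[0,0,0]]
    - [[0,0,0.028],[0,0,0]]
    - [[0,0,0.011],[0,0,0]]
    - [[0,0,0.003],[0,0,0]]
    - [[0,0,0.001],[0,0,0]]
    - [[0,0,0],[0,0,0]]
    - [[0,0,0],[0,0,0]]

```text
time_s: 35.75
ee_pos: [553.2, 74.2, 77.8]
ee_rot: [179.9, 0.0, 95.5]
force: [-0.5, -0.5, 0.4]
gripper_width: 43.8
gripper_force: 20.0
```

Emit:
send_rows:
  deltas:
    - [[0,0,0],[0,0,0]]
    - [[0,0,0],[0,0,0]]
    - [[0,0,0],[0,0,0]]
    - [[0,0,-0.01],[0,0,0]]
    - [[0,0,-0.03],[0,0,0]]
    - [[0,0,-0.06],[0,0,0]]
    - [[0,0,-0.06],[0,0,0]]
    - [[0,0,-0.03],[0,0,0]]
    - [[0,0,0],[0,0,0]]
    - [[0,0,0],[0,0,0]]
  grip: 0.32

```text
time_s: 36.75
ee_pos: [552.5, 74.3, 172.3]
ee_rot: [-180.0, -0.0, 95.5]
force: [0.6, 0.8, -0.5]
gripper_width: 62.3
gripper_force: 0.0
```

Run:
```python
from h import *
s=state();print(s['ee_pos'],s['gripper_width'],s['force'])
plan([(486,-319.7,172,97,45)])
```

```text
[552.54692165  74.32447136 172.27613678] 62.340609909697044 [ 0.55921238  0.78333026 -0.52449297]
(486, -319.7, 172, 97, 45) 11
[[[-0.0328,-0.0089,0.0],[-0.0,-0.0,-0.002]],[[-0.0657,-0.0177,0.0001],[-0.0,-0.0,-0.005]],[[-0.082,-0.0224,0.0],[-0.0,-0.0,-0.005]],[[-0.082,-0.0227,0.0001],[-0.0,-0.0,-0.006]],[[-0.0818,-0.0228,0.0],[-0.0,-0.0,-0.005]],[[-0.0819,-0.0231,0.0001],[-0.0,-0.0,-0.006]],[[-0.0817,-0.0233,0.0],[-0.0,-0.0,-0.005]],[[-0.0817,-0.0236,0.0001],[-0.0,-0.0,-0.006]],[[-0.0817,-0.0237,0.0],[-0.0,-0.0,-0.006]],[[-0.0652,-0.0192,0.0001],[-0.0,-0.0,-0.004]],[[-0.0326,-0.0097,0.0],[-0.0,-0.0,-0.002]]]
```

Emit:
send_rows:
  deltas:
    - [[-0.033,-0.009,0],[0,0,-0.002]]
    - [[-0.066,-0.018,0],[0,0,-0.005]]
    - [[-0.082,-0.0225,0],[0,0,-0.005]]
    - [[-0.082,-0.0225,0],[0,0,-0.006]]
    - [[-0.082,-0.023,0],[0,0,-0.005]]
    - [[-0.082,-0.023,0],[0,0,-0.006]]
    - [[-0.0815,-0.0235,0],[0,0,-0.005]]
    - [[-0.0815,-0.0235,0],[0,0,-0.006]]
    - [[-0.0815,-0.0235,0],[0,0,-0.006]]
    - [[-0.065,-0.019,0],[0,0,-0.004]]

```text
time_s: 37.75
ee_pos: [487.6, -304.7, 170.6]
ee_rot: [-179.9, -0.1, 96.9]
force: [0.1, 0.3, 0.7]
gripper_width: 61.8
gripper_force: 0.0
```

Emit:
send_rows:
  deltas:
    - [[-0.0325,-0.01,0],[0,0,-0.002]]
    - [[0,0,0],[0,0,0]]
    - [[0,0,0],[0,0,0]]
    - [[0,0,0],[0,0,0]]

```text
time_s: 38.15
ee_pos: [486.2, -317.9, 172.1]
ee_rot: [-180.0, -0.1, 97.1]
force: [-0.4, 0.5, -0.0]
gripper_width: 61.8
gripper_force: 0.0
```

Emit:
send_rows:
  deltas:
    - [[-0.003,0,0.018],[0,0,0]]
    - [[0,0,0.034],[0,0,0]]
    - [[0,0,0.043],[0,0,0]]
    - [[0,0,0.042],[0,0,0]]
    - [[0,0,0.034],[0,0,0]]
    - [[0,0,0.018],[0,0,0]]
    - [[0,0,0],[0,0,0]]
    - [[0,0,0],[0,0,0]]

```text
time_s: 38.95
ee_pos: [486.7, -321.0, 78.3]
ee_rot: [180.0, 0.0, 97.0]
force: [0.1, -0.2, 0.3]
gripper_width: 62.2
gripper_force: 0.0
```

Emit:
send_rows:
  deltas:
    - [[0,0,0],[0,0,0]]
    - [[0,0,0],[0,0,0]]
    - [[0,0,0],[0,0,0]]
    - [[0,0,0],[0,0,0]]
    - [[0,0,0],[0,0,0]]
  grip: 1

```text
time_s: 39.45
ee_pos: [486.6, -321.4, 78.7]
ee_rot: [179.9, 0.1, 97.0]
force: [-0.7, 0.2, 4.4]
gripper_width: 45.5
gripper_force: 20.0
```

```bash
python3 -c "
from h import *
s=state();print(s['ee_pos'],s['gripper_width'],s['force'])
p=s['ee_pos']
plan([(558.5,2,p[2],95,42)])"
```

```text
[ 486.63400514 -321.43985747   78.67143974] 45.48382900172271 [-0.72461056  0.2039447   4.43158215]
(558.5, 2, np.float64(78.67143974483218), 95, 42) 10
[[[0.0297,0.0105,-0.0],[0.0,0.0,0.003]],[[0.0596,0.021,-0.0],[0.0,0.0,0.007]],[[0.0744,0.026,-0.0001],[0.001,0.0,0.008]],[[0.0746,0.0257,-0.0],[-0.0,0.001,0.008]],[[0.0747,0.0254,-0.0],[0.0,-0.0,0.009]],[[0.0748,0.025,-0.0],[0.0,0.0,0.008]],[[0.0749,0.0248,-0.0001],[0.001,0.0,0.008]],[[0.0751,0.0244,0.0],[0.0,0.0,0.008]],[[0.06,0.0193,-0.0],[0.0,0.001,0.007]],[[0.0301,0.0096,0.0],[0.0,-0.0,0.003]]]
```

Emit:
send_rows:
  deltas:
    - [[0,0,-0.015],[0,0,0]]
    - [[0,0,-0.03],[0,0,0]]
    - [[0,0,-0.038],[0,0,0]]
    - [[0,0,-0.03],[0,0,0]]
    - [[0,0,-0.015],[0,0,0]]

```text
time_s: 39.95
ee_pos: [486.6, -321.4, 143.2]
ee_rot: [179.9, 0.1, 97.0]
force: [0.1, 1.1, -2.2]
gripper_width: 45.5
gripper_force: 20.0
```

Emit:
send_rows:
  deltas:
    - [[0.03,0.0105,0],[0,0,0.003]]
    - [[0.06,0.021,0],[0,0,0.007]]
    - [[0.0745,0.026,0],[0,0,0.008]]
    - [[0.0745,0.0255,0],[0,0,0.008]]
    - [[0.0745,0.0255,0],[0,0,0.009]]
    - [[0.075,0.025,0],[0,0,0.008]]
    - [[0.075,0.025,0],[0,0,0.008]]
    - [[0.075,0.0245,0],[0,0,0.008]]
    - [[0.06,0.0195,0],[0,0,0.007]]
    - [[0.03,0.0095,0],[0,0,0.003]]

```text
time_s: 40.95
ee_pos: [557.4, 6.0, 140.9]
ee_rot: [-179.9, -0.1, 95.2]
force: [-0.6, 0.0, -1.2]
gripper_width: 45.9
gripper_force: 20.0
```

Emit:
send_rows:
  deltas:
    - [[0,0,0],[0,0,0]]
    - [[0,0,0],[0,0,0]]
    - [[0,0,0],[0,0,0]]

```text
time_s: 41.25
ee_pos: [557.7, 1.6, 141.6]
ee_rot: [-179.9, 0.0, 95.0]
force: [-0.9, -0.4, -1.2]
gripper_width: 45.2
gripper_force: 20.0
```

Emit:
send_rows:
  deltas:
    - [[0,0,0.015],[0,0,0]]
    - [[0,0,0.03],[0,0,0]]
    - [[0,0,0.038],[0,0,0]]
    - [[0,0,0.028],[0,0,0]]
    - [[0,0,0.011],[0,0,0]]
    - [[0,0,0.003],[0,0,0]]
    - [[0,0,0.001],[0,0,0]]
    - [[0,0,0],[0,0,0]]
    - [[0,0,0],[0,0,0]]

```text
time_s: 42.15
ee_pos: [558.0, 2.0, 79.4]
ee_rot: [-180.0, 0.0, 95.0]
force: [-2.0, -0.8, 3.2]
gripper_width: 45.4
gripper_force: 20.0
```

Emit:
send_rows:
  deltas:
    - [[0,0,0],[0,0,0]]
    - [[0,0,0],[0,0,0]]
    - [[0,0,0],[0,0,0]]
    - [[0,0,-0.01],[0,0,0]]
    - [[0,0,-0.03],[0,0,0]]
    - [[0,0,-0.06],[0,0,0]]
    - [[0,0,-0.06],[0,0,0]]
    - [[0,0,-0.03],[0,0,0]]
    - [[0,0,0],[0,0,0]]
    - [[0,0,0],[0,0,0]]
  grip: 0.32

```text
time_s: 43.15
ee_pos: [558.0, 2.7, 173.7]
ee_rot: [-180.0, -0.0, 95.0]
force: [0.1, -0.0, 0.1]
gripper_width: 62.1
gripper_force: 0.0
```

Run:
```python
from h import *
s=state();print(s['ee_pos'],s['gripper_width'],s['force'])
plan([(566,-329.4,172,97,45)])
```

```text
[557.98174291   2.65799347 173.69543743] 62.1018398206953 [ 0.13909293 -0.00435499  0.07882   ]
(566, -329.4, 172, 97, 45) 10
[[[-0.0316,-0.002,0.0002],[-0.0,-0.0,-0.003]],[[-0.0631,-0.0041,0.0003],[-0.0,-0.0,-0.007]],[[-0.0789,-0.0054,0.0004],[-0.0,-0.0,-0.008]],[[-0.0789,-0.0057,0.0004],[-0.0,-0.0,-0.008]],[[-0.0788,-0.0061,0.0004],[-0.0,-0.0,-0.009]],[[-0.0789,-0.0064,0.0004],[-0.0,-0.0,-0.008]],[[-0.0788,-0.0067,0.0004],[-0.0,-0.0,-0.008]],[[-0.0787,-0.007,0.0004],[-0.0,-0.0,-0.008]],[[-0.063,-0.0059,0.0003],[-0.0,-0.0,-0.007]],[[-0.0315,-0.003,0.0001],[-0.0,-0.0,-0.003]]]
```

Emit:
send_rows:
  deltas:
    - [[-0.0315,-0.002,0],[0,0,-0.003]]
    - [[-0.063,-0.004,0],[0,0,-0.007]]
    - [[-0.079,-0.0055,0],[0,0,-0.008]]
    - [[-0.079,-0.0055,0],[0,0,-0.008]]
    - [[-0.079,-0.006,0],[0,0,-0.009]]
    - [[-0.079,-0.0065,0],[0,0,-0.008]]
    - [[-0.079,-0.0065,0],[0,0,-0.008]]
    - [[-0.0785,-0.007,0],[0,0,-0.008]]
    - [[-0.063,-0.006,0],[0,0,-0.007]]
    - [[-0.0315,-0.003,0],[0,0,-0.003]]

```text
time_s: 44.15
ee_pos: [565.1, -332.9, 172.0]
ee_rot: [-179.9, -0.0, 96.8]
force: [0.3, 0.8, 0.5]
gripper_width: 61.8
gripper_force: 0.0
```

Emit:
send_rows:
  deltas:
    - [[0,0,0],[0,0,0]]
    - [[0,0,0],[0,0,0]]
    - [[0,0,0],[0,0,0]]

```text
time_s: 44.45
ee_pos: [566.3, -328.0, 173.7]
ee_rot: [-180.0, -0.1, 97.1]
force: [0.7, 0.6, 1.0]
gripper_width: 62.0
gripper_force: 0.0
```

Emit:
send_rows:
  deltas:
    - [[-0.002,0,0.019],[0,0,0]]
    - [[0,0,0.035],[0,0,0]]
    - [[0,0,0.043],[0,0,0]]
    - [[0,0,0.043],[0,0,0]]
    - [[0,0,0.035],[0,0,0]]
    - [[0,0,0.018],[0,0,0]]
    - [[0,0,0],[0,0,0]]
    - [[0,0,0],[0,0,0]]

```text
time_s: 45.25
ee_pos: [567.0, -330.3, 77.9]
ee_rot: [180.0, 0.0, 97.0]
force: [-0.4, -0.1, -0.1]
gripper_width: 62.3
gripper_force: 0.0
```

Emit:
send_rows:
  deltas:
    - [[0,0,0],[0,0,0]]
    - [[0,0,0],[0,0,0]]
    - [[0,0,0],[0,0,0]]
    - [[0,0,0],[0,0,0]]
    - [[0,0,0],[0,0,0]]
  grip: 1

```text
time_s: 45.75
ee_pos: [566.8, -330.8, 78.2]
ee_rot: [179.9, 0.0, 97.0]
force: [-0.8, 0.2, 4.1]
gripper_width: 44.1
gripper_force: 19.9
```

```bash
python3 -c "
from h import *
s=state();print(s['ee_pos'],s['gripper_width'],s['force'])
p=s['ee_pos']
plan([(562.5,-72,p[2],95,42)])"
```

```text
[ 566.82302808 -330.81841638   78.2380593 ] 44.05792725187403 [-0.81911214  0.15119959  4.06860111]
(562.5, -72, np.float64(78.23805929789182), 95, 42) 9
[[[0.0278,0.0029,-0.0],[0.0,0.0,0.004]],[[0.0557,0.0058,-0.0001],[0.0,0.0,0.007]],[[0.0696,0.007,0.0],[0.001,0.0,0.01]],[[0.0697,0.0066,-0.0],[-0.0,0.001,0.009]],[[0.0696,0.0063,-0.0001],[0.0,-0.0,0.009]],[[0.0697,0.006,0.0],[0.001,0.0,0.01]],[[0.0698,0.0056,0.0],[-0.0,0.0,0.009]],[[0.0558,0.0043,0.0],[0.0,0.0,0.008]],[[0.0279,0.002,-0.0],[0.0,0.0,0.003]]]
```

Emit:
send_rows:
  deltas:
    - [[0,0,-0.015],[0,0,0]]
    - [[0,0,-0.03],[0,0,0]]
    - [[0,0,-0.038],[0,0,0]]
    - [[0,0,-0.03],[0,0,0]]
    - [[0,0,-0.015],[0,0,0]]

```text
time_s: 46.25
ee_pos: [567.0, -330.8, 142.9]
ee_rot: [179.9, 0.1, 97.0]
force: [-0.0, -0.1, -0.1]
gripper_width: 44.2
gripper_force: 19.9
```

Emit:
send_rows:
  deltas:
    - [[0.028,0.003,0],[0,0,0.004]]
    - [[0.0555,0.006,0],[0,0,0.007]]
    - [[0.0695,0.007,0],[0,0,0.01]]
    - [[0.0695,0.0065,0],[0,0,0.009]]
    - [[0.0695,0.0065,0],[0,0,0.009]]
    - [[0.07,0.006,0],[0,0,0.01]]
    - [[0.07,0.0055,0],[0,0,0.009]]
    - [[0.056,0.0045,0],[0,0,0.008]]
    - [[0.028,0.002,0],[0,0,0.003]]

```text
time_s: 47.15
ee_pos: [561.0, -68.5, 140.5]
ee_rot: [-179.9, -0.1, 95.1]
force: [-0.0, -0.1, -0.8]
gripper_width: 44.1
gripper_force: 19.9
```

Emit:
send_rows:
  deltas:
    - [[0,0,0],[0,0,0]]
    - [[0,0,0],[0,0,0]]
    - [[0,0,0],[0,0,0]]

```text
time_s: 47.45
ee_pos: [562.4, -72.6, 141.2]
ee_rot: [-180.0, 0.0, 94.9]
force: [-0.9, -0.1, -1.2]
gripper_width: 44.3
gripper_force: 19.9
```

Then release, lift, and back away toward the robot so the cameras see everything.

Emit:
send_rows:
  deltas:
    - [[0,0,0.015],[0,0,0]]
    - [[0,0,0.03],[0,0,0]]
    - [[0,0,0.038],[0,0,0]]
    - [[0,0,0.028],[0,0,0]]
    - [[0,0,0.011],[0,0,0]]
    - [[0,0,0.003],[0,0,0]]
    - [[0,0,0.001],[0,0,0]]
    - [[0,0,0],[0,0,0]]
    - [[0,0,0],[0,0,0]]

```text
time_s: 48.35
ee_pos: [562.7, -71.8, 78.7]
ee_rot: [180.0, 0.0, 95.0]
force: [0.2, -0.1, 1.3]
gripper_width: 43.8
gripper_force: 20.0
```

Emit:
send_rows:
  deltas:
    - [[0,0,0],[0,0,0]]
    - [[0,0,0],[0,0,0]]
    - [[0,0,0],[0,0,0]]
    - [[0,0,-0.01],[0,0,0]]
    - [[0,0,-0.03],[0,0,0]]
    - [[0,0,-0.06],[0,0,0]]
    - [[0,0,-0.07],[0,0,0]]
    - [[0,0,-0.07],[0,0,0]]
    - [[0,0,-0.06],[0,0,0]]
    - [[0,0,-0.03],[0,0,0]]
  grip: 0.32

```text
time_s: 49.35
ee_pos: [563.5, -71.6, 247.1]
ee_rot: [179.7, 0.1, 95.0]
force: [-0.0, 0.3, -1.0]
gripper_width: 62.1
gripper_force: 0.0
```

Emit:
send_rows:
  deltas:
    - [[-0.03,-0.04,0],[0,0,0]]
    - [[-0.05,-0.07,0],[0,0,0]]
    - [[-0.05,-0.07,0],[0,0,0]]
    - [[-0.05,-0.07,0],[0,0,0]]
    - [[-0.03,-0.05,0],[0,0,0]]
    - [[0,0,0],[0,0,0]]
    - [[0,0,0],[0,0,0]]
    - [[0,0,0],[0,0,0]]

```text
time_s: 50.15
ee_pos: [422.9, -188.9, 243.7]
ee_rot: [179.9, -0.0, 95.0]
force: [0.1, 0.8, 0.9]
gripper_width: 62.2
gripper_force: 0.0
```

Run:
```python
from h import *
print(state()["ee_pos"])
a=grab_frame("top")[200:380,90:390,::-1]; b=grab_frame("side")[150:350,240:640,::-1]
cv2.imwrite("pics/f.png",np.vstack([cv2.resize(a,(500,300)),cv2.resize(b,(600,300))[:,:500]]))
```

```text
[ 422.94070889 -188.8848128   243.67364659]
```

View pics/f.png

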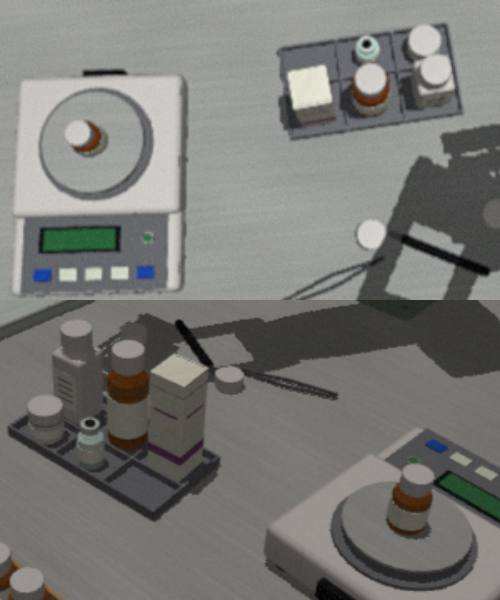

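All the packs are upright in their original pockets (carton, tall bottle and square bottle at about 310,95 / 370,90 / 433,80). The short bottle stands mid-pan (85,138), and the vial and jar haven't moved.

```bash
python3 -c "
from workcell import *
print(job_done())"
```

```text
the job is handed in; nothing more can be done
None
```

The job is handed in at about 50 s of the 144 s allowed: the short bottle stands upright within about 5 mm of the middle of the balance pan, all three tall packs are back upright in their own pockets, and the vial and jar were not moved.

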